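Tighten the strainer cover's four clamp levers in star order

TASK

Close the cover of the blue strainer housing by swinging its four clamp levers clockwise in star order: red, blue across from it, yellow, then green across from that. Go round once bringing each just snug (past its free swing, until it takes a push of about 11.5 N on the grip, square to the lever), then once more in the same order making each tight (about 17 N); never push a lever with more than 19 N. Let go at the end, and leave the things around it where they are.

Things in the scene. Friction and masses are not known exactly. Their poses are not given: they have to be found in the camera images.
- housing: Round blue strainer housing, bolted down, with a flat round aluminium cover, 200 mm in diameter, its top 80 mm above the bench; a boss 48 mm wide in the middle rises 7 mm more. Two pipe stubs reach 129 mm from the axis at its +x and -x, below the cover. Origin: on the housing's axis at bench level, z up. It may stand at any yaw.
- lever_red: Lever of the red clamp knob, on top of its hub; the knob's axis is 55 mm from the housing's axis towards its +x, across from blue. Round boss 28 mm wide, top 42 mm above the cover; a level bar 10 mm wide along the lever's x; at its end an upright round grip 22 mm wide, 20 to 44 mm above the cover. Origin: on the axis at the cover's top, z up.
- grip_red (a point): Centre of the round grip at the end of the red lever, 55 mm from the knob's axis, 34 mm above the cover. Clockwise (from above) the lever first swings freely (under 1 N) for 0.1 to 0.65 rad, differing by knob, until it catches its hub; from there a push of about 10 N starts to turn the hub, and the push needed climbs by about 13 N per rad that the hub turns.
- knob_red: Hub of the red clamp knob, a plain round collar 28 mm wide, 6 to 24 mm above the cover, under the lever. Origin as for the lever; its own x turns with it. Turned clockwise by the lever (about 0.1 rad to snug, some 0.4 rad more to tight), it presses on the washer below; its thread holds it where it is left. Swinging the lever back does not loosen it.
- pad_red: Steel washer, 39 mm wide, 3.6 mm thick, on the cover under the red knob, on which it clamps. A push of 11.5 N on the grip, square to the lever, clamps with about 16 N; 17 N with 75 N; 19 N with 97 N.
- lever_blue: Lever of the blue clamp knob, on top of its hub; the knob's axis is 55 mm from the housing's axis towards its -x, across from red. Round boss 28 mm wide, top 42 mm above the cover; a level bar 10 mm wide along the lever's x; at its end an upright round grip 22 mm wide, 20 to 44 mm above the cover. Origin: on the axis at the cover's top, z up.
- grip_blue (a point): Centre of the round grip at the end of the blue lever, 55 mm from the knob's axis, 34 mm above the cover. Clockwise (from above) the lever first swings freely (under 1 N) for 0.1 to 0.65 rad, differing by knob, until it catches its hub; from there a push of about 10 N starts to turn the hub, and the push needed climbs by about 13 N per rad that the hub turns.
- knob_blue: Hub of the blue clamp knob, a plain round collar 28 mm wide, 6 to 24 mm above the cover, under the lever. Origin as for the lever; its own x turns with it. Turned clockwise by the lever (about 0.1 rad to snug, some 0.4 rad more to tight), it presses on the washer below; its thread holds it where it is left. Swinging the lever back does not loosen it.
- pad_blue: Steel washer, 39 mm wide, 3.6 mm thick, on the cover under the blue knob, on which it clamps. A push of 11.5 N on the grip, square to the lever, clamps with about 16 N; 17 N with 75 N; 19 N with 97 N.
- lever_yellow: Lever of the yellow clamp knob, on top of its hub; the knob's axis is 55 mm from the housing's axis towards its +y, across from green. Round boss 28 mm wide, top 42 mm above the cover; a level bar 10 mm wide along the lever's x; at its end an upright round grip 22 mm wide, 20 to 44 mm above the cover. Origin: on the axis at the cover's top, z up.
- grip_yellow (a point): Centre of the round grip at the end of the yellow lever, 55 mm from the knob's axis, 34 mm above the cover. Clockwise (from above) the lever first swings freely (under 1 N) for 0.1 to 0.65 rad, differing by knob, until it catches its hub; from there a push of about 10 N starts to turn the hub, and the push needed climbs by about 13 N per rad that the hub turns.
- knob_yellow: Hub of the yellow clamp knob, a plain round collar 28 mm wide, 6 to 24 mm above the cover, under the lever. Origin as for the lever; its own x turns with it. Turned clockwise by the lever (about 0.1 rad to snug, some 0.4 rad more to tight), it presses on the washer below; its thread holds it where it is left. Swinging the lever back does not loosen it.
- pad_yellow: Steel washer, 39 mm wide, 3.6 mm thick, on the cover under the yellow knob, on which it clamps. A push of 11.5 N on the grip, square to the lever, clamps with about 16 N; 17 N with 75 N; 19 N with 97 N.
- lever_green: Lever of the green clamp knob, on top of its hub; the knob's axis is 55 mm from the housing's axis towards its -y, across from yellow. Round boss 28 mm wide, top 42 mm above the cover; a level bar 10 mm wide along the lever's x; at its end an upright round grip 22 mm wide, 20 to 44 mm above the cover. Origin: on the axis at the cover's top, z up.
- grip_green (a point): Centre of the round grip at the end of the green lever, 55 mm from the knob's axis, 34 mm above the cover. Clockwise (from above) the lever first swings freely (under 1 N) for 0.1 to 0.65 rad, differing by knob, until it catches its hub; from there a push of about 10 N starts to turn the hub, and the push needed climbs by about 13 N per rad that the hub turns.
- knob_green: Hub of the green clamp knob, a plain round collar 28 mm wide, 6 to 24 mm above the cover, under the lever. Origin as for the lever; its own x turns with it. Turned clockwise by the lever (about 0.1 rad to snug, some 0.4 rad more to tight), it presses on the washer below; its thread holds it where it is left. Swinging the lever back does not loosen it.
- pad_green: Steel washer, 39 mm wide, 3.6 mm thick, on the cover under the green knob, on which it clamps. A push of 11.5 N on the grip, square to the lever, clamps with about 16 N; 17 N with 75 N; 19 N with 97 N.
- parts_bin: Open green plastic parts bin, 130 x 100 x 60 mm, loose on the bench. Origin: centre of its underside. Bystander.
- wrench: Steel wrench, 190 mm long, lying on the bench along its own x. Bystander.
- oil: Orange plastic bottle, 60 mm in diameter, 150 mm high, standing on the bench. Origin: centre of its underside. Bystander.
- carton: Closed cardboard carton, 100 x 140 x 60 mm, loose on the bench. Origin: centre of its underside. Bystander.

How it is judged:
On the way, in this order (a step that is already met when the one before it is completed fails the run):
1. first pass: the red knob is brought snug on its washer, clamping with more than 3 N (contact force between knob_red and pad_red above 3 N), for 0.1 s.
2. first pass: the blue knob is brought snug on its washer, clamping with more than 3 N (contact force between knob_blue and pad_blue above 3 N), for 0.1 s.
3. first pass: the yellow knob is brought snug on its washer, clamping with more than 3 N (contact force between knob_yellow and pad_yellow above 3 N), for 0.1 s.
4. first pass: the green knob is brought snug on its washer, clamping with more than 3 N (contact force between knob_green and pad_green above 3 N), for 0.1 s.
5. second pass: the red knob is tight, clamping with more than 34 N (contact force between knob_red and pad_red above 34 N), for 0.1 s.
6. second pass: the blue knob is tight, clamping with more than 34 N (contact force between knob_blue and pad_blue above 34 N), for 0.1 s.
7. second pass: the yellow knob is tight, clamping with more than 34 N (contact force between knob_yellow and pad_yellow above 34 N), for 0.1 s.
8. second pass: the green knob is tight, clamping with more than 34 N (contact force between knob_green and pad_green above 34 N), for 0.1 s.
At the end, for the whole second after the job is handed in: All four knobs clamp on their washers with more than 34 N (a push of about 13 N on the grip) and less than 107 N (a push of about 19.9 N), and are released (contact force between knob_red and pad_red between 34 and 107 N and contact force between knob_blue and pad_blue between 34 and 107 N and contact force between knob_yellow and pad_yellow between 34 and 107 N and contact force between knob_green and pad_green between 34 and 107 N); the robot touches nothing.
It fails at once if a knob is over-tightened: it clamps with more than 107 N (a push of about 19.9 N) (contact force between knob_red and pad_red above 107 N or contact force between knob_blue and pad_blue above 107 N or contact force between knob_yellow and pad_yellow above 107 N or contact force between knob_green and pad_green above 107 N).
It fails at once if a knob is made tight (34 N) in the first pass, while another is not yet snug (1 N) ((contact force between knob_red and pad_red above 34 N or contact force between knob_blue and pad_blue above 34 N or contact force between knob_yellow and pad_yellow above 34 N or contact force between knob_green and pad_green above 34 N) and (contact force between knob_red and pad_red below 1 N or contact force between knob_blue and pad_blue below 1 N or contact force between knob_yellow and pad_yellow below 1 N or contact force between knob_green and pad_green below 1 N)).
It fails at once if a bystander is moved by more than 20 mm (distance of any of parts_bin, wrench, oil, carton from where it was at the start of the episode above 0.02 m).
It also fails if it takes over 72 s, if anything falls off the work surface, if the arm or the gripper's body presses on something with over 40 N, if the wrist force passes 120 N, or if a joint passes its speed limit or range.

ROBOT

A 6-joint arm with a two-finger parallel gripper is mounted at the origin on the work surface. World frame = base frame: x ahead of the robot, y to its left, z up, the work surface at z = 0. Lengths are in m, angles in rad, forces in N, time in s.
With the tool pointing down it reaches from about 0.15 to 0.775 m from the base axis. Payload 6.1 kg.
Tool frame: the origin (TCP) lies at the very end of the fingers, on their centre line; the grasp point (between the pads) lies 19 mm behind it; z points along the fingers, x is the direction in which the jaws open and shut, and the axes are right-handed (so a half turn about z gives the same grasp; the last joint's range is limited). The gripper opens to 85 mm and grips with 20 to 120 N. Pads are 22 mm wide; open, the fingers measure 114 mm over their backs; the gripper's body (76 mm by 85 mm) begins 54 mm behind the grasp point. The pads swing forward as they close: fully open they stand 13 mm farther back than shut.
Start: joints at [1.277, 0.126, -0.04, 1.405, 0, 1.571], TCP at [0.152, 0.502, 0.192] pointing down, gripper open.
Joint ranges: [-2.72, 2.72], [-0.95, 1.95], [-1.27, 1.35], [-1.78, 2.02], [-1.46, 1.47], [-3.14, 3.14]. Speed limits (rad/s): [2.39, 2.39, 3.01, 3.14, 3.14, 3.14].

INTERFACE

Orientations are given as a unit quaternion [w, x, y, z].
In Python, from plant import bot gives the robot as it stands. The module is installed in compiled form; this text tells all that it offers.
- The arm moves only by the tool servo_tool, never from a script. Its argument "motion" is a list of rows, each a list of 3 entries, a list of its own where there are three numbers: the shift along the world's x, y, z in cm, then the turn about the world's z in rad, then the finger opening in cm, from 0 to 8.54. In form: [[[dx, dy, dz], spin, hand], ...]. A call has 1 to 20 rows; each row is the pose to reach, as a shift and turn from the pose measured when the call began; what a row does not reach only later rows make up. A row lasts 1/10 s, in which the tool goes at most 50 mm and 8.59 degrees, less where a joint would pass 70% of its speed; a pose out of reach is approached as far as the arm can. A call with a gripper value outside its range is refused whole. The fingers move at their own pace and stop on an object; "grip_force" is the grip in N (left out, the last holds). Time passes only in rows, so rows that repeat a pose let the fingers close. It gives the time, the measured TCP pose, the force and the opening at its end, in the units of the state.
- bot.sense(): the state, without advancing time (a new reading comes with each control period).
- bot.get_image(name): name is "scene" or "top" or "wrist"; returns a dict with "color" (384x512x3 uint8, blue, green, red), "z_map" (384x512 float32, m along the optical axis (not along the pixel's ray), 0 where there is no reading), "fx", "fy", "cx", "cy" (pixels), "dist_coeffs" ([k1, k2, p1, p2, k3] as OpenCV has them; the pictures are not rectified), "view" (4x4, takes a point from world to camera coordinates); the wrist camera has in their place "T_tool_cam" (4x4, takes a point from camera to tool coordinates, whose origin is the TCP and whose axes are the tool frame's). Camera axes: x right, y down, z forward; pixel columns grow to the right and rows downward; lengths in m; the calibration is good to about 2 mm. A picture is of the moment at which its call begins: read the wrist's pose just before it.
- bot.finish_job(): hands the job in, once; it reports no verdict.
The state is a dict: "clock": time; "joint_positions": joint angles; "qvel": joint speeds; "joint_efforts": joint torques, N m; "eef_pos": TCP position; "orientation": TCP orientation; "force": force on the tool from outside, world axes, zero at the start; "torque": the same for the moment, N m; "width": finger opening in m.
Only numpy, scipy, OpenCV 4.12 (cv2) and the standard library are available. Lean on these libraries where they do the work, as an engineer would, in place of code of your own. Each camera call takes 0.05 s, during which the arm holds its last target.

## Working session

There is one attempt and no reset: what is moved stays moved. The work goes in short steps, Python scripts to look and compute and a tool call to move; the robot and the scene stay as the last step left them, time stands still between calls to the robot, and variables do not carry over. Pictures are saved under pics/ and viewed, and the job is handed in when it is done.

Besides the shell and the picture viewer there is one more tool, called after "Request:" by a JSON object that holds its "method" and its "body", one argument or row to a line. servo_tool: Moves the arm, as the interface text tells. Its arguments: {"type":"object","properties":{"motion":{"type":"array"},"grip_force":{"type":"number"}},"required":["motion"]}

```bash
mkdir -p pics
cat > h.py <<'E'
import numpy as np, cv2
from plant import bot
def grab(n):
    s=bot.sense(); im=bot.get_image(n); return s,im
def K(im): return np.array([[im['fx'],0,im['cx']],[0,im['fy'],im['cy']],[0,0,1]]),np.array(im['dist_coeffs'],float)
def world(im,s=None):
    h,w=im['z_map'].shape
    k,d=K(im)
    uv=np.stack(np.meshgrid(np.arange(w),np.arange(h)),-1).reshape(-1,1,2).astype(np.float32)
    n=cv2.undistortPoints(uv,k,d).reshape(h,w,2)
    z=im['z_map']; P=np.dstack([n*z[...,None],z,np.ones_like(z)])
    if 'view' in im: M=np.linalg.inv(np.array(im['view']))
    else:
        from scipy.spatial.transform import Rotation as R
        q=s['orientation'];T=np.eye(4);T[:3,:3]=R.from_quat([q[1],q[2],q[3],q[0]]).as_matrix();T[:3,3]=s['eef_pos']
        M=T@np.array(im['T_tool_cam'])
    W=(P@M.T)[...,:3]; W[z==0]=np.nan
    return W
E
python3 - <<'E'
from h import *
for n in ('top','scene'):
    s,im=grab(n); cv2.imwrite(f'pics/{n}0.png',im['color']); 
    np.savez(f'{n}0.npz',W=world(im),c=im['color'])
print(s)
E
```

```text
{'clock': 0.05, 'joint_positions': array([ 1.27701084e+00,  1.26369697e-01, -4.05594295e-02,  1.40538991e+00,
       -1.01386714e-06,  1.57079654e+00]), 'qvel': array([-0.00180158, -0.0006906 ,  0.00197768,  0.00052244, -0.00328639,
       -0.00190581]), 'joint_efforts': array([-2.01077314e-04, -4.37323451e+01,  3.53976810e+01,  1.38208451e-02,
       -1.18040102e-04,  3.66743036e-07]), 'eef_pos': array([0.15190017, 0.50208166, 0.19105615]), 'orientation': array([ 4.54172947e-04,  8.02987249e-01,  5.95995720e-01, -6.11058062e-04]), 'force': array([-0.06022053,  1.27998405,  0.15677772]), 'torque': array([ 0.04915364, -0.0230435 , -0.00942208]), 'width': 0.08541159656996265}
```

View pics/top0.png

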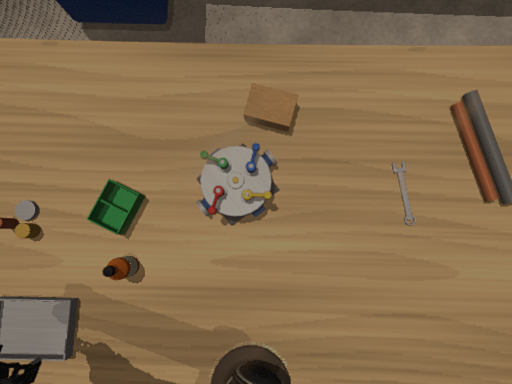

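View pics/scene0.png

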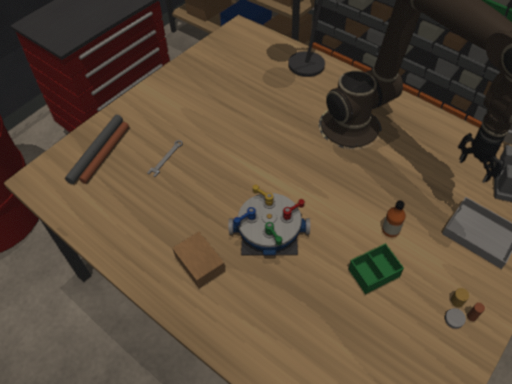

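The top view shows the housing at about pixel (236,181). The lever hubs and grips are at: red (219,191)→(212,210), blue (251,167)→(256,147), yellow (247,195)→(268,196) and green (223,163)→(204,155). No bystander is near the levers. Next I'll locate them in world coordinates.

```bash
cat > seg.py <<'E'
from h import *
def masks(c):
    hsv=cv2.cvtColor(c,cv2.COLOR_BGR2HSV); H,S,V=[hsv[...,i].astype(int) for i in range(3)]
    ok=(S>110)&(V>50)
    return {'red':ok&((H<6)|(H>172)),'blue':ok&(H>100)&(H<130),'yellow':ok&(H>20)&(H<34),'green':ok&(H>48)&(H<85)}
E
python3 - <<'E'
from seg import *
d=np.load('top0.npz');W,c=d['W'],d['c']
cov=(abs(W[...,2]-.08)<.006)
ys,xs=np.where(cov); ok=(xs>190)&(xs<285)&(ys>135)&(ys<230)
P=W[ys[ok],xs[ok]];(cx,cy),r=cv2.minEnclosingCircle(P[:,:2].astype(np.float32)); print('cover',cx,cy,r,P[:,2].mean(), P.mean(0))
for n,m in masks(c).items():
    m=m&(W[...,2]>.095)&(W[...,2]<.135)&(np.hypot(W[...,0]-cx,W[...,1]-cy)<.13)
    Q=W[m]; rr=np.hypot(Q[:,0]-cx,Q[:,1]-cy)
    print(n,m.sum(),'far',Q[rr>np.percentile(rr,75)].mean(0).round(4),'near',Q[rr<np.percentile(rr,30)].mean(0).round(4))
E
```

```text
cover 0.5749868750572205 0.055164534598588943 0.10087575018405914 0.07987086575130103 [0.57216656 0.05529881 0.07987087]
red 143 far [0.4852 0.1142 0.1229] near [0.5408 0.0945 0.1213]
blue 107 far [0.6622 0.0007 0.1229] near [0.6039 0.0142 0.1215]
yellow 129 far [ 0.5294 -0.0353  0.1234] near [0.5336 0.0235 0.1219]
green 45 far [0.6365 0.1379 0.1231] near [0.6088 0.0842 0.1211]
```

Request:
{"method": "servo_tool", "body": {
  "motion": [
    [[38,-44.7,10],0,5],
    [[38,-44.7,10],0,3.4],
    [[38,-44.7,10],0,3.4],
    [[38,-44.7,10],0,3.4],
    [[38,-44.7,10],0,3.4],
    [[38,-44.7,10],0,3.4],
    [[38,-44.7,10],0,3.4],
    [[38,-44.7,10],0,3.4],
    [[38,-44.7,10],0,3.4],
    [[38,-44.7,10],0,3.4],
    [[38,-44.7,10],0,3.4],
    [[38,-44.7,10],0,3.4],
    [[38,-44.7,10],0,3.4],
    [[38,-44.7,10],0,3.4],
    [[38,-44.7,10],0,3.4]
  ]
}}

```text
clock: 1.6
eef_pos: [0.5313, 0.0556, 0.2908]
orientation: [0.0, 0.803, 0.596, -0.001]
force: [-0.8, 0.9, -1.4]
width: 0.0339
```

Run:
```python
from h import *
s,im=grab('wrist'); cv2.imwrite('pics/w1.png',im['color']); np.savez('w1.npz',W=world(im,s),c=im['color'])
print(s['clock'],s['eef_pos'],s['force'],s['joint_positions'],s['width']); print(im['T_tool_cam'])
```

```text
1.6 [0.53128932 0.05556518 0.2907745 ] [-0.75000576  0.85506966 -1.40856904] [ 1.04854611e-01  1.68615237e-01  2.28570407e-01  1.63227891e+00
 -1.03315623e-03  3.98181601e-01] 0.033940607239005494
[[ 9.99999164e-01 -7.23198789e-04 -1.07144930e-03  3.54343544e-04]
 [ 1.00616940e-03  9.55831866e-01  2.93912286e-01 -7.47340149e-02]
 [ 8.11568377e-04 -2.93913119e-01  9.55831795e-01 -1.82659867e-01]
 [ 0.00000000e+00  0.00000000e+00  0.00000000e+00  1.00000000e+00]]
```

View pics/w1.png

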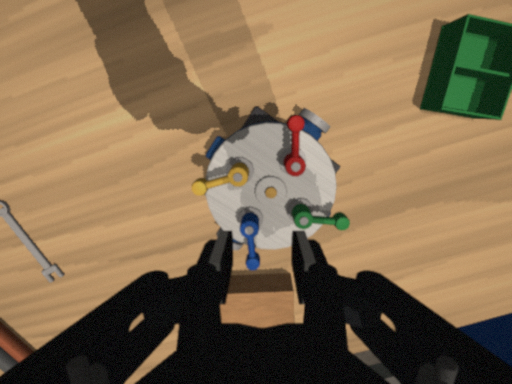

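All four levers are visible here: red hub (295,166) with grip (296,124), yellow grip (200,188), blue grip (253,262) and green grip (342,222). I'll refine their positions from this view.

```bash
cat > loc.py <<'E'
from seg import *
from scipy.optimize import least_squares
def locate(W,c,verbose=1):
    cov=(abs(W[...,2]-.08)<.004)&(np.hypot(W[...,0]-.575,W[...,1]-.055)<.12)
    M=cv2.morphologyEx(cov.astype(np.uint8),cv2.MORPH_CLOSE,np.ones((3,3)))
    out={}
    (cx,cy),r=cv2.minEnclosingCircle(W[cov][:,:2].astype(np.float32))
    print('cover',round(cx,4),round(cy,4),round(r,4))
    for n,m in masks(c).items():
        m=m&(W[...,2]>.095)&(W[...,2]<.135)&(np.hypot(W[...,0]-.575,W[...,1]-.055)<.14)
        Q=W[m]; Q=Q[Q[:,2]>np.percentile(Q[:,2],50)-.006][:,:2]
        # fit: capsule-ish area: points covered by disk r14 at hub, disk r11 at grip, bar half 5
        def f(p):
            h=p[:2];u=np.array([np.cos(p[2]),np.sin(p[2])]);d=Q-h;t=d@u;q=np.abs(d@[-u[1],u[0]])
            sd=np.minimum.reduce([np.hypot(t,q)-.0145,np.hypot(t-.055,q)-.0115,np.maximum(q-.005,np.maximum(-t,t-.055))])
            return np.r_[np.maximum(sd,0)*1e3]
        d=Q-Q.mean(0);u=np.linalg.svd(d,full_matrices=False)[2][0]
        if u@(Q.mean(0)-[.575,.055])<0:u=-u
        t=d@u; g0=Q.mean(0)+u*(t.max()-.011); a=np.arctan2(u[1],u[0])
        h=g0-.055*u
        r=least_squares(f,[*h,a]); p=r.x
        g=p[:2]+.055*np.array([np.cos(p[2]),np.sin(p[2])])
        out[n]=(p[:2],p[2],g)
        if verbose: print(n,len(Q),'hub',p[:2].round(4),'ang',round(p[2],3),'grip',g.round(4),'cost',round(r.cost/len(Q),3),'svdgrip',g0.round(4),'Rhub',np.hypot(*(p[:2]-[cx,cy])).round(4))
    return out
E
python3 - <<'E'
from loc import *
d=np.load('w1.npz'); o=locate(d['W'],d['c'])
c=np.mean([v[0] for v in o.values()],0);print(c)
for a,b in(('red','blue'),('yellow','green')):
  v=o[a][0]-o[b][0];print(np.hypot(*v),np.arctan2(v[1],v[0]))
d=np.load('top0.npz'); locate(d['W'],d['c'])
E
```

```text
cover 0.5745 0.0552 0.0999
red 652 hub [0.5404 0.0979] ang 2.867 grip [0.4875 0.1128] cost 0.0 svdgrip [0.488  0.1123] Rhub 0.0547
blue 422 hub [0.607  0.0134] ang -0.214 grip [0.6607 0.0018] cost 0.0 svdgrip [0.6606 0.0019] Rhub 0.0529
yellow 362 hub [0.5299 0.0229] ang -1.562 grip [ 0.5304 -0.0321] cost 0.0 svdgrip [ 0.5302 -0.0299] Rhub 0.0551
green 434 hub [0.6145 0.0882] ang 1.157 grip [0.6366 0.1385] cost 0.0 svdgrip [0.6354 0.1392] Rhub 0.0518
[0.57295022 0.0555925 ]
0.10753468202859695 2.2386407619583397
0.1068388817004116 -2.484149999868032
cover 0.575 0.0552 0.1009
red 142 hub [0.5409 0.097 ] ang 2.853 grip [0.4882 0.1127] cost 0.0 svdgrip [0.4887 0.1123] Rhub 0.054
blue 107 hub [0.6058 0.0139] ang -0.25 grip [6.591e-01 3.000e-04] cost 0.0 svdgrip [0.6575 0.0023] Rhub 0.0514
yellow 129 hub [0.5308 0.0228] ang -1.576 grip [ 0.5305 -0.0322] cost 0.0 svdgrip [ 0.5305 -0.0322] Rhub 0.0548
green 45 hub [0.614  0.0881] ang 1.137 grip [0.6371 0.138 ] cost 0.0 svdgrip [0.6364 0.1379] Rhub 0.0511
```

Request:
{"method": "servo_tool", "body": {
  "motion": [
    [[-4.4,5.7,0],0,3.4],
    [[-4.4,5.7,-6],0,3.4],
    [[-4.4,5.7,-12],0,3.4],
    [[-4.4,5.7,-15],0,3.4],
    [[-4.4,5.7,-19.5],0,3.4],
    [[-4.4,5.7,-19.5],0,3.4],
    [[-4.4,5.7,-19.5],0,3.4]
  ]
}}

```text
clock: 2.35
eef_pos: [0.4863, 0.1136, 0.0968]
orientation: [0.0, 0.802, 0.597, -0.001]
force: [0.3, 0.7, 1.1]
width: 0.0335
```

```bash
cat > plan.py <<'E'
from h import *
C=np.array([.574,.0553]);Y=2.233
HUB={n:C+.055*np.array([np.cos(Y+a),np.sin(Y+a)]) for n,a in zip(['red','yellow','blue','green'],[0,np.pi/2,np.pi,-np.pi/2])}
def yaw(s):
    w,x,y,z=s['orientation']; return np.arctan2(2*(x*y+w*z),1-2*(y*y+z*z))
def info(n):
    s=bot.sense();y=yaw(s);h=HUB[n];p=s['eef_pos']
    d=p[:2]-h; e=np.array([np.cos(y),np.sin(y)]); u=np.array([-e[1],e[0]])
    print('t',round(s['clock'],2),'pos',p.round(4),'yaw',round(y,3),'rad',round(d@u,4),'tan',round(d@e,4),'width',round(s['width'],4),
      'F tan/rad/z',round(s['force'][:2]@e,2),round(s['force'][:2]@u,2),round(s['force'][2],2),'lever ang if touching',round(y+np.pi/2-np.arcsin(0),3))
    return s,y
def plan(n,phis,off,th0=None,dyaw=0):
    """rows for lever at th0-phi with the TCP off ahead (m); yaw tied"""
    s,y=info(n)
    if th0 is None: th0=y+np.pi/2
    for f in phis:
        th=th0-f;u=np.array([np.cos(th),np.sin(th)]);e=np.array([u[1],-u[0]])
        t=HUB[n]+.055*u+off*e-s['eef_pos'][:2]
        sp=(th-np.pi/2-y+np.pi)%(2*np.pi)-np.pi
        print(f"phi {f:.2f}: [[{t[0]*100:.2f}, {t[1]*100:.2f}, 0], {sp:.3f}, 3.4]")
E
python3 - <<'E'
from plan import *
plan('red',np.arange(0,.25,.04),.006,2.86)
s,im=grab('wrist');cv2.imwrite('pics/w2.png',im['color'])
E
```

```text
t 2.35 pos [0.4863 0.1136 0.0968] yaw 1.28 rad 0.0559 tan -0.0011 width 0.0335 F tan/rad/z 0.78 -0.03 1.15 lever ang if touching 2.851
phi 0.00: [[0.27, 0.61, 0], 0.009, 3.4]
phi 0.04: [[0.36, 0.81, 0], -0.031, 3.4]
phi 0.08: [[0.46, 1.01, 0], -0.071, 3.4]
phi 0.12: [[0.56, 1.21, 0], -0.111, 3.4]
phi 0.16: [[0.67, 1.40, 0], -0.151, 3.4]
phi 0.20: [[0.79, 1.58, 0], -0.191, 3.4]
phi 0.24: [[0.92, 1.76, 0], -0.231, 3.4]
```

View pics/w2.png

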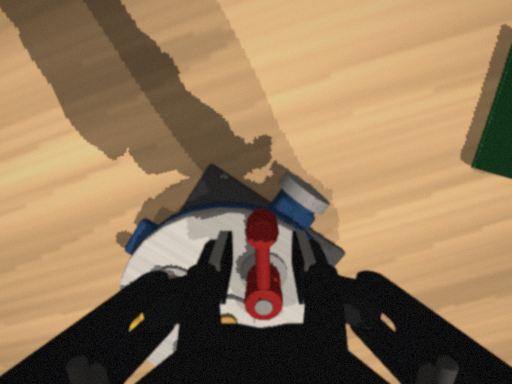

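Run:
```python
from plan import *
from loc import masks
s,im=grab('wrist');W=world(im,s);c=im['color']
k,d=K(im);T=np.linalg.inv(np.array(im['T_tool_cam']))
for z in (0,-.019,-.027):
  p=(T@[0,0,z,1])[:3];print(z,cv2.projectPoints(p[None],np.zeros(3),np.zeros(3),k,d)[0].ravel())
m=masks(c)['red']; ys,xs=np.where(m); print(ys.min(),ys.max())
from scipy.spatial.transform import Rotation as R
q=s['orientation'];Rm=R.from_quat([q[1],q[2],q[3],q[0]]).as_matrix()
for r in range(205,310,8): 
  w=W[r,262]; print(r,w.round(4),((w-s['eef_pos'])@Rm).round(4))
# fingers
for (u,v) in ((226,240),(299,240),(226,255),(299,255)):
  w=W[v,u]; print(u,v,((w-s['eef_pos'])@Rm).round(4))
```

```text
0 [261.62531334 217.59129705]
-0.019 [261.58331754 228.56814922]
-0.027 [261.56298601 233.88353723]
206 315
205 [0.4925 0.1128 0.0592] [0.0003 0.0044 0.0394]
213 [0.4772 0.1174 0.119 ] [ 0.0003 -0.0115 -0.0204]
221 [0.4804 0.1165 0.1241] [ 0.0003 -0.0081 -0.0255]
229 [0.4856 0.1149 0.1242] [ 0.0003 -0.0027 -0.0256]
237 [0.4903 0.1135 0.1256] [ 0.0003  0.0022 -0.0269]
245 [0.4969 0.1115 0.1232] [ 0.0003  0.0091 -0.0246]
253 [0.503  0.1097 0.1223] [ 0.0003  0.0154 -0.0237]
261 [0.5092 0.1078 0.1216] [ 0.0003  0.0219 -0.0229]
269 [0.5155 0.1059 0.1209] [ 0.0003  0.0285 -0.0222]
277 [0.5212 0.1042 0.1215] [ 0.0002  0.0345 -0.0228]
285 [0.5275 0.1023 0.1214] [ 0.0002  0.041  -0.0226]
293 [0.5321 0.1009 0.1237] [ 0.0002  0.0458 -0.025 ]
301 [0.5386 0.099  0.1235] [ 0.0002  0.0527 -0.0248]
309 [0.545  0.097  0.1238] [ 0.0002  0.0593 -0.025 ]
226 240 [-0.0182 -0.0108 -0.0567]
299 240 [ 0.0192 -0.0111 -0.0574]
226 255 [-0.017  -0.0081 -0.0672]
299 255 [ 0.0173 -0.0109 -0.0721]
```

Run:
```python
from plan import *
s,im=grab('wrist');W=world(im,s);c=im['color']
from scipy.spatial.transform import Rotation as R
q=s['orientation'];Rm=R.from_quat([q[1],q[2],q[3],q[0]]).as_matrix()
L=(W-s['eef_pos'])@Rm
for u in (224,300):
  for v in range(226,262,4): print(u,v,L[v,u].round(4))
cv2.imwrite('pics/w3.png',cv2.resize(c[180:340,180:350],None,fx=4,fy=4,interpolation=cv2.INTER_CUBIC)[:600,:800])
```

```text
224 226 [-0.0308  0.0159  0.0209]
224 230 [-0.0305  0.0183  0.0183]
224 234 [-0.0201 -0.011  -0.05  ]
224 238 [-0.0198 -0.0101 -0.053 ]
224 242 [-0.0189 -0.011  -0.0594]
224 246 [-0.0184 -0.0107 -0.063 ]
224 250 [-0.0177 -0.0113 -0.0681]
224 254 [-0.0173 -0.0111 -0.0714]
224 258 [-0.0171 -0.0099 -0.073 ]
300 226 [0.0335 0.0224 0.0354]
300 230 [0.0324 0.0225 0.0273]
300 234 [ 0.0208 -0.0106 -0.0494]
300 238 [ 0.0201 -0.0107 -0.0542]
300 242 [ 0.0194 -0.0113 -0.0599]
300 246 [ 0.0188 -0.0113 -0.0641]
300 250 [ 0.0184 -0.011  -0.0675]
300 254 [ 0.0177 -0.0115 -0.0721]
300 258 [ 0.0175 -0.0106 -0.0741]
```

View pics/w3.png

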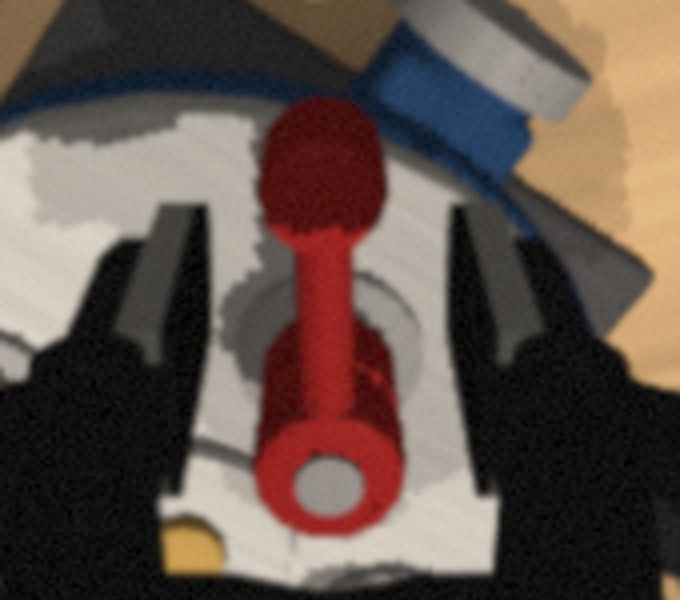

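Run:
```python
from plan import *
s,im=grab('scene');W=world(im);c=im['color']
k,d=K(im);V=np.array(im['view'])
for dz in (0,.02,.047):
  p=V@np.r_[s['eef_pos']+[0,0,dz],1];print(dz,cv2.projectPoints(p[None,:3],np.zeros(3),np.zeros(3),k,d)[0].ravel())
cv2.imwrite('pics/s3.png',cv2.resize(c[150:275,200:350],None,fx=4.7,fy=4.7,interpolation=cv2.INTER_CUBIC))
for v in range(170,240,4): print(v,[tuple(W[v,u].round(3)) for u in (285,290)])
```

```text
0 [300.19809839 205.78018027]
0.02 [300.5269938  201.99448094]
0.047 [300.98096694 196.75470126]
170 [(np.float64(0.336), np.float64(-0.06), np.float64(0.002)), (np.float64(0.515), np.float64(0.085), np.float64(0.276))]
174 [(np.float64(0.349), np.float64(-0.049), np.float64(-0.0)), (np.float64(0.483), np.float64(0.064), np.float64(0.212))]
178 [(np.float64(0.361), np.float64(-0.04), np.float64(-0.004)), (np.float64(0.489), np.float64(0.069), np.float64(0.203))]
182 [(np.float64(0.375), np.float64(-0.029), np.float64(-0.005)), (np.float64(0.487), np.float64(0.069), np.float64(0.181))]
186 [(np.float64(0.389), np.float64(-0.019), np.float64(-0.006)), (np.float64(0.38), np.float64(-0.004), np.float64(-0.003))]
190 [(np.float64(0.408), np.float64(-0.005), np.float64(0.003)), (np.float64(0.396), np.float64(0.008), np.float64(-0.0))]
194 [(np.float64(0.417), np.float64(0.002), np.float64(-0.005)), (np.float64(0.411), np.float64(0.019), np.float64(0.002))]
198 [(np.float64(0.481), np.float64(0.048), np.float64(0.077)), (np.float64(0.419), np.float64(0.026), np.float64(-0.006))]
202 [(np.fl
[... 512 characters left out ...]
64(0.104), np.float64(0.099)), (np.float64(0.535), np.float64(0.109), np.float64(0.08))]
222 [(np.float64(0.56), np.float64(0.108), np.float64(0.085)), (np.float64(0.548), np.float64(0.119), np.float64(0.082))]
226 [(np.float64(0.569), np.float64(0.115), np.float64(0.08)), (np.float64(0.559), np.float64(0.127), np.float64(0.079))]
230 [(np.float64(0.582), np.float64(0.125), np.float64(0.083)), (np.float64(0.573), np.float64(0.137), np.float64(0.084))]
234 [(np.float64(0.591), np.float64(0.132), np.float64(0.078)), (np.float64(0.585), np.float64(0.146), np.float64(0.085))]
238 [(np.float64(0.603), np.float64(0.141), np.float64(0.079)), (np.float64(0.594), np.float64(0.153), np.float64(0.08))]
```

View pics/s3.png

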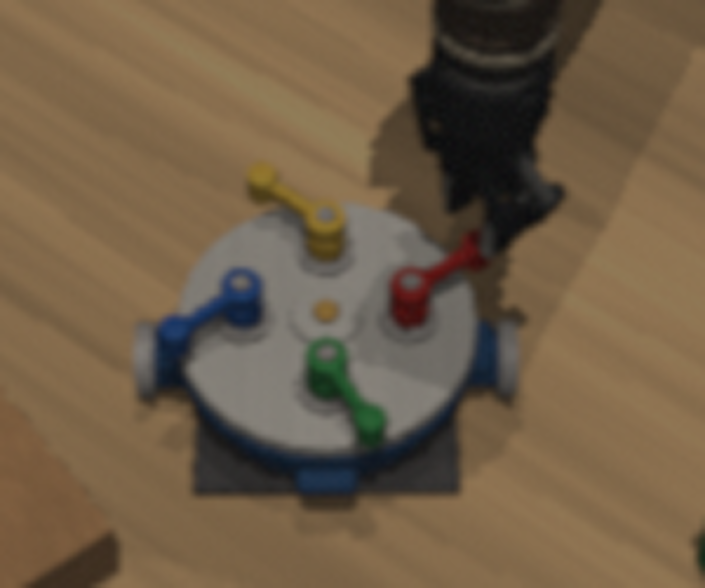

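Run:
```python
from plan import *
s,im=grab('scene');W=world(im);c=im['color']
D=(W-s['eef_pos']); y=yaw(s);e=np.array([np.cos(y),np.sin(y)]);u=np.array([-e[1],e[0]])
dark=(c.max(2)<60)
for v in range(180,208,2):
  print(v,[(x,round(1e3*float(D[v,x,:2]@e)),round(1e3*float(D[v,x,:2]@u)),round(1e3*float(D[v,x,2]))) for x in range(294,322,3) if dark[v,x]])
```

```text
180 [(294, -17, -18, 124), (297, -10, -12, 127), (300, 22, -28, 171), (303, 28, -22, 172), (306, 34, -16, 175), (309, 35, -6, 169), (312, 37, 3, 164)]
182 [(294, -18, -16, 112), (297, -12, -10, 114), (300, 14, -21, 149), (303, 16, -11, 143), (306, 32, -14, 162), (309, 34, -4, 156), (312, 37, 4, 154)]
184 [(294, -16, -18, 106), (297, -20, -2, 90), (300, 11, -17, 133), (303, 21, -14, 142), (306, 30, -11, 149), (309, 37, -6, 153), (312, 36, 6, 142)]
186 [(294, -22, -12, 86), (297, -20, -2, 82), (300, 12, -18, 126), (303, 20, -13, 131), (306, 32, -12, 142), (309, 41, -9, 149), (312, 45, -1, 148)]
188 [(294, -25, -9, 71), (297, -17, -3, 75), (300, 10, -15, 112), (303, 20, -13, 121), (306, 29, -9, 128), (309, 23, 9, 108), (312, 49, -4, 145)]
190 [(294, -22, -11, 65), (297, -18, -2, 63), (300, -18, 10, 54), (303, 25, -16, 120), (306, 23, -3, 107), (309, 27, 5, 105), (312, 52, -6, 141), (315, 57, 1, 141), (318, 62, 8, 141)]
192 [(297, -19, -1, 52), (300, -18, 10, 45), (303, 24, -14, 107), (306, -91, 101, -102), (309, 47, -12, 130), (312, 59, -11, 142), (315, 62, -3, 139), (318, 65, 6, 137)]
194 [(297, -18, -1, 43), (303, 20, -11, 91), (306, 28, -5, 95), (309, 48, -13, 123), (312, 62, -14, 138), (315, 66, -6, 136)]
196 [(303, 24, -14, 88), (306, 30, -7, 89), (309, 50, -13, 115), (312, 60, -11, 124), (315, 52, 8, 102)]
198 [(303, 25, -13, 78), (306, 36, -12, 89), (309, 50, -12, 104)]
200 [(300, -6, 3, 21), (303, 23, -11, 64), (306, 32, -7, 70), (309, 50, -12, 95)]
202 [(303, 25, -12, 58), (306, 30, -5, 57)]
204 [(303, 24, -10, 44), (306, -50, 69, -101)]
206 [(300, 9, -8, 15), (303, 8, 4, 5)]
```

Request:
{"method": "servo_tool", "body": {
  "motion": [
    [[0.15,0.35,0],0.009,3.4],
    [[0.27,0.61,0],0.009,3.4],
    [[0.36,0.81,0],-0.031,3.4],
    [[0.46,1.01,0],-0.071,3.4],
    [[0.46,1.01,0],-0.071,3.4],
    [[0.46,1.01,0],-0.071,3.4]
  ]
}}

```text
clock: 3.2
eef_pos: [0.4939, 0.1237, 0.0989]
orientation: [0.001, 0.823, 0.568, 0.002]
force: [0.7, -0.5, 0.8]
width: 0.034
```

Run:
```python
from plan import *
info('red')
s,im=grab('wrist');c=im['color']
cv2.imwrite('pics/w4.png',cv2.resize(c[180:340,160:360],None,fx=3.7,fy=3.7,interpolation=cv2.INTER_CUBIC)[:600,:800])
from loc import *
locate(world(im,s),c)
```

```text
t 3.2 pos [0.4939 0.1237 0.0989] yaw 1.208 rad 0.0521 tan 0.007 width 0.034 F tan/rad/z -0.26 -0.82 0.78 lever ang if touching 2.779
cover 0.5635 0.0505 0.0983
red 2199 hub [0.5396 0.0981] ang 2.843 grip [0.487  0.1142] cost 0.0 svdgrip [0.4873 0.114 ] Rhub 0.0533Traceback (most recent call last):
  File "<stdin>", line 6, in <module>
  File "loc.py", line 11, in locate
    Q=W[m]; Q=Q[Q[:,2]>np.percentile(Q[:,2],50)-.006][:,:2]
                       ~~~~~~~~~~~~~^^^^^^^^^^^
    return _quantile_unchecked(
        a, q, axis, out, overwrite_input, method, keepdims, weights)
    return _ureduce(a,
                    func=_quantile_ureduce_func,
    ...<5 lines>...
                    overwrite_input=overwrite_input,
                    method=method)
    r = func(a, **kwargs)
    result = _quantile(arr,
                       quantiles=q,
    ...<2 lines>...
                       out=out,
                       weights=wgt)
    slices_having_nans = np.isnan(arr[-1, ...])
                                  ~~~^^^^^^^^^
IndexError: index -1 is out of bounds for axis 0 with size 0
```

View pics/w4.png

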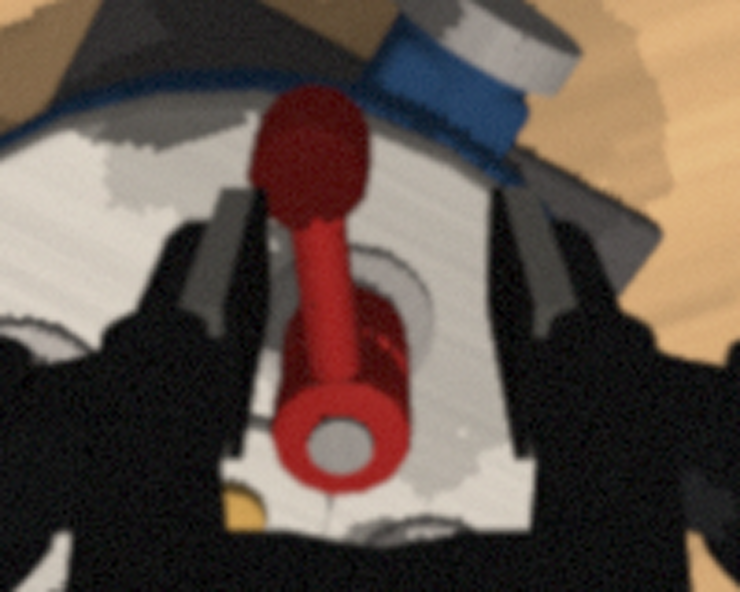

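The lever (measured angle 2.843) didn't follow the tool. Both cameras put the real finger ends about 45 mm above the reported TCP, so I'll recentre and lower in checked steps.

Run:
```python
from plan import *
plan('red',[0],0,2.845)
```

```text
t 3.25 pos [0.4939 0.1236 0.0989] yaw 1.208 rad 0.0521 tan 0.0069 width 0.0342 F tan/rad/z 0.14 -0.99 -0.5 lever ang if touching 2.779
phi 0.00: [[-0.63, -0.89, 0], 0.066, 3.4]
```

Request:
{"method": "servo_tool", "body": {
  "motion": [
    [[-0.6,-0.9,0],0.066,3.4],
    [[-0.6,-0.9,0],0.066,3.4],
    [[-0.6,-0.9,-0.5],0.066,3.4],
    [[-0.6,-0.9,-1.0],0.066,3.4],
    [[-0.6,-0.9,-1.4],0.066,3.4],
    [[-0.6,-0.9,-1.4],0.066,3.4]
  ]
}}

```text
clock: 3.85
eef_pos: [0.4875, 0.1146, 0.0839]
orientation: [0.001, 0.804, 0.595, 0.001]
force: [0.7, -0.2, -0.6]
width: 0.0337
```

Run:
```python
from plan import *
info('red')
s,im=grab('wrist');c=im['color']
cv2.imwrite('pics/w5.png',cv2.resize(c[180:340,160:360],None,fx=3.7,fy=3.7,interpolation=cv2.INTER_CUBIC)[:600,:800])
print(s['joint_positions'])
```

```text
t 3.85 pos [0.4875 0.1146 0.0839] yaw 1.274 rad 0.0551 tan -0.0002 width 0.0337 F tan/rad/z -0.02 -0.77 -0.63 lever ang if touching 2.845
[ 2.31623906e-01  1.00842773e-01 -3.05199375e-01  1.16244415e+00
 -9.67617879e-04  5.28311306e-01]
```

View pics/w5.png

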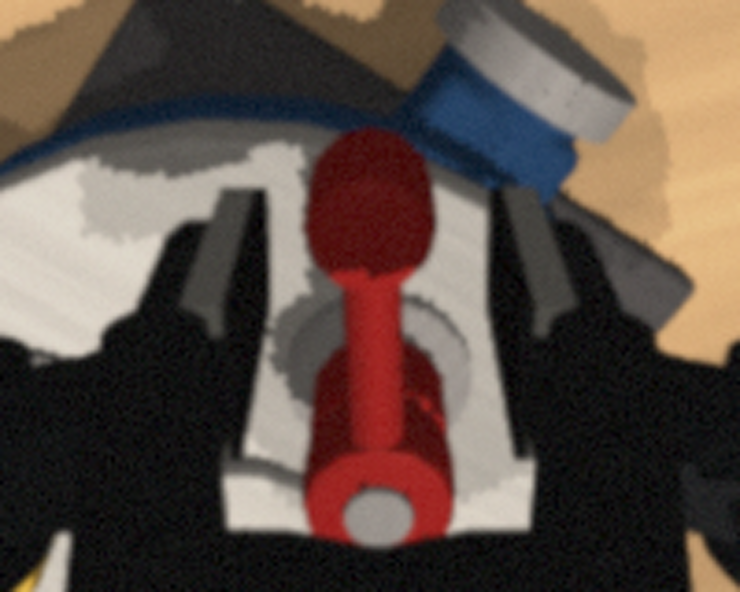

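Request:
{"method": "servo_tool", "body": {
  "motion": [
    [[0,0,-0.4],0,3.4],
    [[0,0,-0.8],0,3.4],
    [[0,0,-1.2],0,3.4],
    [[0,0,-1.2],0,3.4]
  ]
}}

```text
clock: 4.3
eef_pos: [0.4872, 0.1146, 0.0716]
orientation: [0.001, 0.804, 0.595, 0.001]
force: [-0.7, -0.4, 0.6]
width: 0.0339
```

Run:
```python
from plan import *
info('red')
```

```text
t 4.3 pos [0.4872 0.1146 0.0716] yaw 1.274 rad 0.0554 tan -0.0003 width 0.0339 F tan/rad/z -0.59 0.57 0.62 lever ang if touching 2.845
```

Reported TCP is now 8 mm below the cover top with no contact. That confirms the finger ends sit well above the reported TCP, so I'll continue down.

Request:
{"method": "servo_tool", "body": {
  "motion": [
    [[0,0,-0.4],0,3.4],
    [[0,0,-0.8],0,3.4],
    [[0,0,-1.2],0,3.4],
    [[0,0,-1.2],0,3.4]
  ]
}}

```text
clock: 4.7
eef_pos: [0.4867, 0.1144, 0.0589]
orientation: [0.001, 0.804, 0.595, 0.0]
force: [-0.3, 0.1, 0.3]
width: 0.034
```

Run:
```python
from plan import *
info('red')
s,im=grab('wrist');c=im['color']
cv2.imwrite('pics/w6.png',cv2.resize(c[180:340,160:360],None,fx=3.7,fy=3.7,interpolation=cv2.INTER_CUBIC)[:600,:800])
plan('red',np.r_[0:.25:.04],.006,2.845)
```

```text
t 4.7 pos [0.4867 0.1144 0.0589] yaw 1.274 rad 0.0558 tan -0.0006 width 0.034 F tan/rad/z 0.04 0.36 0.35 lever ang if touching 2.845
t 4.75 pos [0.4869 0.1145 0.0592] yaw 1.274 rad 0.0556 tan -0.0004 width 0.0339 F tan/rad/z -0.84 -0.3 0.04 lever ang if touching 2.845
phi 0.00: [[0.24, 0.60, 0], 0.000, 3.4]
phi 0.04: [[0.33, 0.80, 0], -0.040, 3.4]
phi 0.08: [[0.43, 1.00, 0], -0.080, 3.4]
phi 0.12: [[0.54, 1.19, 0], -0.120, 3.4]
phi 0.16: [[0.65, 1.38, 0], -0.160, 3.4]
phi 0.20: [[0.78, 1.57, 0], -0.200, 3.4]
phi 0.24: [[0.91, 1.75, 0], -0.240, 3.4]
```

View pics/w6.png

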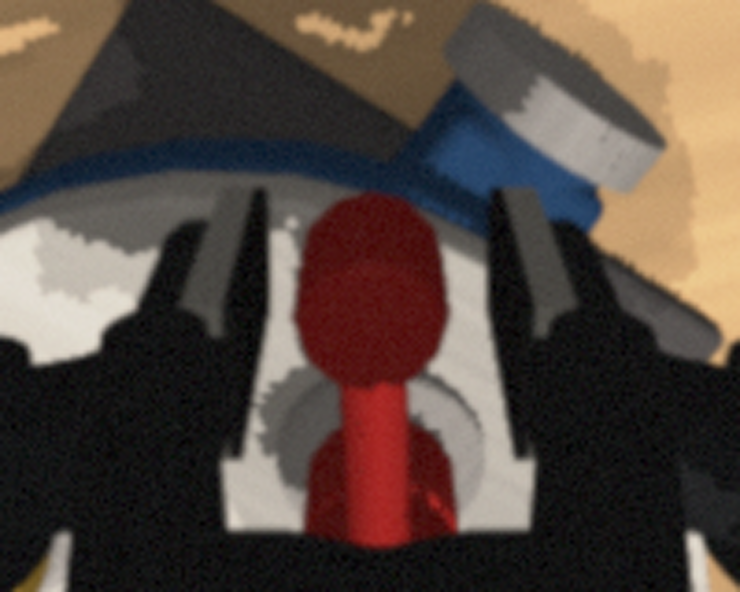

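The fingers now straddle the red grip. I'll push a first increment.

Request:
{"method": "servo_tool", "body": {
  "motion": [
    [[0.12,0.3,0],0,3.4],
    [[0.24,0.6,0],0,3.4],
    [[0.29,0.7,0],-0.02,3.4],
    [[0.33,0.8,0],-0.04,3.4],
    [[0.38,0.9,0],-0.06,3.4],
    [[0.43,1.0,0],-0.08,3.4],
    [[0.48,1.1,0],-0.1,3.4],
    [[0.54,1.19,0],-0.12,3.4],
    [[0.6,1.28,0],-0.14,3.4],
    [[0.65,1.38,0],-0.16,3.4]
  ]
}}

```text
clock: 5.75
eef_pos: [0.4934, 0.1283, 0.0592]
orientation: [0.001, 0.849, 0.528, 0.0]
force: [0.4, 0.4, 0.2]
width: 0.0339
```

Run:
```python
from plan import *
info('red')
s,im=grab('wrist');c=im['color']
cv2.imwrite('pics/w7.png',cv2.resize(c[180:340,160:360],None,fx=3.7,fy=3.7,interpolation=cv2.INTER_CUBIC)[:600,:800])
plan('red',np.r_[0.16:.37:.04],.006,2.845)
```

```text
t 5.75 pos [0.4934 0.1283 0.0592] yaw 1.112 rad 0.0551 tan 0.0059 width 0.0339 F tan/rad/z 0.49 -0.17 0.2 lever ang if touching 2.683
t 5.8 pos [0.4935 0.1285 0.0592] yaw 1.112 rad 0.055 tan 0.006 width 0.0341 F tan/rad/z -0.84 0.45 0.09 lever ang if touching 2.683
phi 0.16: [[-0.00, -0.02, 0], 0.002, 3.4]
phi 0.20: [[0.12, 0.17, 0], -0.038, 3.4]
phi 0.24: [[0.25, 0.35, 0], -0.078, 3.4]
phi 0.28: [[0.38, 0.52, 0], -0.118, 3.4]
phi 0.32: [[0.53, 0.69, 0], -0.158, 3.4]
phi 0.36: [[0.68, 0.85, 0], -0.198, 3.4]
```

View pics/w7.png

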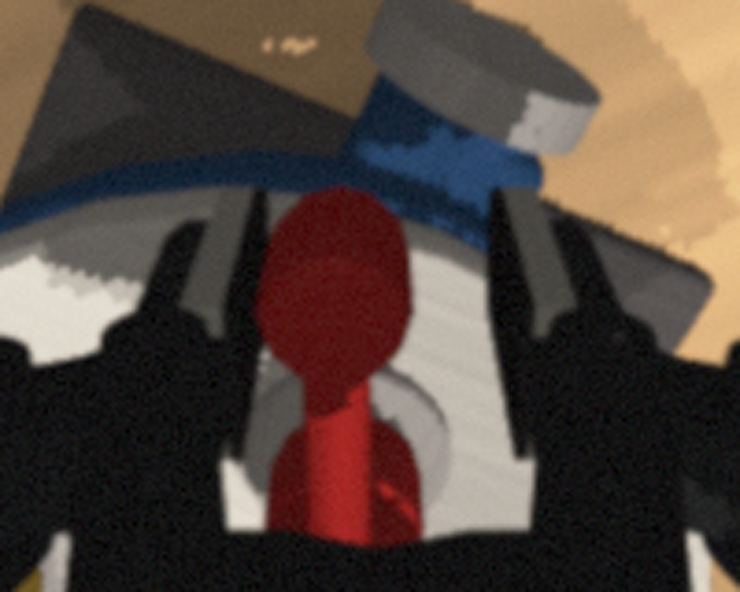

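The grip now follows the left finger in free swing (under 1 N), so I'll continue.

Request:
{"method": "servo_tool", "body": {
  "motion": [
    [[0.06,0.08,0],-0.018,3.4],
    [[0.12,0.17,0],-0.038,3.4],
    [[0.18,0.26,0],-0.058,3.4],
    [[0.25,0.35,0],-0.078,3.4],
    [[0.31,0.44,0],-0.098,3.4],
    [[0.38,0.52,0],-0.118,3.4],
    [[0.45,0.61,0],-0.138,3.4],
    [[0.53,0.69,0],-0.158,3.4]
  ]
}}

```text
clock: 6.6
eef_pos: [0.4977, 0.1332, 0.0588]
orientation: [0.002, 0.889, 0.458, -0.002]
force: [-4.4, -9.0, 1.4]
width: 0.0341
```

Run:
```python
from plan import *
plan('red',np.r_[0.32:.53:.04],.006,2.845)
```

```text
t 6.6 pos [0.4977 0.1332 0.0588] yaw 0.951 rad 0.0546 tan 0.0034 width 0.0341 F tan/rad/z -9.85 -1.65 1.36 lever ang if touching 2.522
phi 0.32: [[0.11, 0.22, 0], 0.003, 3.4]
phi 0.36: [[0.26, 0.38, 0], -0.037, 3.4]
phi 0.40: [[0.41, 0.54, 0], -0.077, 3.4]
phi 0.44: [[0.58, 0.69, 0], -0.117, 3.4]
phi 0.48: [[0.74, 0.83, 0], -0.157, 3.4]
phi 0.52: [[0.92, 0.97, 0], -0.197, 3.4]
```

Request:
{"method": "servo_tool", "body": {
  "motion": [
    [[0.2,0.3,0],0,3.4],
    [[0.3,0.45,0],-0.01,3.4],
    [[0.37,0.53,0],-0.025,3.4],
    [[0.45,0.61,0],-0.04,3.4],
    [[0.53,0.69,0],-0.057,3.4]
  ]
}}

```text
clock: 7.1
eef_pos: [0.5007, 0.1376, 0.0586]
orientation: [0.004, 0.902, 0.431, -0.005]
force: [-8.5, -11.5, 6.9]
width: 0.0336
```

Run:
```python
from plan import *
plan('red',np.r_[0.36:.53:.04],.009,2.845)
```

```text
t 7.1 pos [0.5007 0.1376 0.0586] yaw 0.892 rad 0.0552 tan 0.0055 width 0.0336 F tan/rad/z -14.28 -0.61 6.95 lever ang if touching 2.462
phi 0.36: [[0.14, 0.18, 0], 0.023, 3.4]
phi 0.40: [[0.30, 0.32, 0], -0.017, 3.4]
phi 0.44: [[0.47, 0.47, 0], -0.057, 3.4]
phi 0.48: [[0.65, 0.60, 0], -0.097, 3.4]
phi 0.52: [[0.83, 0.73, 0], -0.137, 3.4]
```

Run:
```python
from plan import *
for i in range(3):
    s,im=grab('wrist');info('red')
c=im['color']
cv2.imwrite('pics/w8.png',cv2.resize(c[180:340,160:360],None,fx=3.7,fy=3.7,interpolation=cv2.INTER_CUBIC)[:600,:800])
```

```text
t 7.15 pos [0.5008 0.1377 0.0586] yaw 0.891 rad 0.0552 tan 0.0056 width 0.0342 F tan/rad/z -12.69 -0.43 6.16 lever ang if touching 2.462
t 7.2 pos [0.5008 0.1376 0.0585] yaw 0.892 rad 0.0551 tan 0.0056 width 0.034 F tan/rad/z -13.18 0.02 7.16 lever ang if touching 2.463
t 7.25 pos [0.5008 0.1376 0.0585] yaw 0.892 rad 0.0551 tan 0.0056 width 0.0341 F tan/rad/z -11.73 0.4 6.57 lever ang if touching 2.463
```

View pics/w8.png

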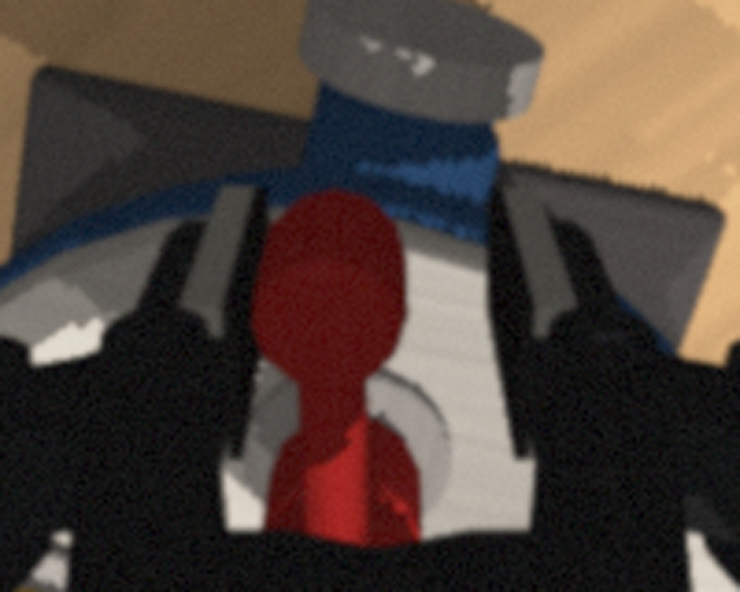

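Red is snug: the push is about 12.5 N averaged. Now I'll back off, lift and go to blue.

```bash
cat > plan.py <<'E'
from h import *
C=np.array([.574,.0553]);Y=2.233
HUB={n:C+.055*np.array([np.cos(Y+a),np.sin(Y+a)]) for n,a in zip(['red','yellow','blue','green'],[0,np.pi/2,np.pi,-np.pi/2])}
def yaw(s):
    w,x,y,z=s['orientation']; return np.arctan2(2*(x*y+w*z),1-2*(y*y+z*z))
def info(n):
    s=bot.sense();y=yaw(s);h=HUB[n];p=s['eef_pos']
    d=p[:2]-h; e=np.array([np.cos(y),np.sin(y)]); u=np.array([-e[1],e[0]]);th=y+np.pi/2
    if d@u<0:e,u=-e,-u;th=y-np.pi/2
    print('t',round(s['clock'],2),'pos',p.round(4),'yaw',round(y,3),'rad',round(d@u,4),'tan',round(d@e,4),'width',round(s['width'],4),
      'F tan/rad/z',round(s['force'][:2]@e,2),round(s['force'][:2]@u,2),round(s['force'][2],2),'lever parallel ang',round(th,3))
    return s,y
def plan(n,phis,off,th0,k=None):
    s,y=info(n)
    for f in phis:
        th=th0-f;u=np.array([np.cos(th),np.sin(th)]);e=np.array([u[1],-u[0]])
        t=HUB[n]+.055*u+off*e-s['eef_pos'][:2]
        if k is None: sp=(th-np.pi/2-y+np.pi/2)%np.pi-np.pi/2
        else: sp=(th-np.pi/2+k*np.pi-y)
        print(f"phi {f:.2f}: [[{t[0]*100:.2f}, {t[1]*100:.2f}, 0], {sp:.3f}, 3.4]  push3mm ({e[0]*.3:.2f},{e[1]*.3:.2f})")
E
python3 - <<'E'
from plan import *
plan('red',[0.38],0,2.845)
plan('blue',[0],0,-.22)
E
```

```text
t 7.25 pos [0.5008 0.1376 0.0585] yaw 0.892 rad 0.0551 tan 0.0056 width 0.0341 F tan/rad/z -11.73 0.4 6.57 lever parallel ang 2.463
phi 0.38: [[-0.35, -0.45, 0], 0.002, 3.4]  push3mm (0.19,0.23)
t 7.25 pos [0.5008 0.1376 0.0585] yaw 0.892 rad 0.1622 tan 0.0307 width 0.0341 F tan/rad/z -11.73 0.4 6.57 lever parallel ang 2.463
phi 0.00: [[16.07, -13.77, 0], 0.458, 3.4]  push3mm (-0.07,-0.29)
```

Request:
{"method": "servo_tool", "body": {
  "motion": [
    [[-0.35,-0.45,0],0,3.4],
    [[-0.35,-0.45,4.5],0,3.4],
    [[-0.35,-0.45,5.5],0,3.4],
    [[16.0,-13.7,5.5],0.458,3.4],
    [[16.0,-13.7,5.5],0.458,3.4],
    [[16.0,-13.7,5.5],0.458,3.4],
    [[16.0,-13.7,5.5],0.458,3.4],
    [[16.0,-13.7,5.5],0.458,3.4],
    [[16.0,-13.7,5.5],0.458,3.4],
    [[16.0,-13.7,5.5],0.458,3.4]
  ]
}}

```text
clock: 8.25
eef_pos: [0.6601, 0.0013, 0.1133]
orientation: [0.004, 0.781, 0.625, -0.004]
force: [0.3, 0.6, -0.0]
width: 0.034
```

```bash
cat > look.py <<'E'
from plan import *
from loc import masks
from scipy.spatial.transform import Rotation as R
def look(n,name):
    s,im=grab('wrist');c=im['color'];W=world(im,s)
    q=s['orientation'];Rm=R.from_quat([q[1],q[2],q[3],q[0]]).as_matrix()
    L=(W-s['eef_pos'])@Rm
    m=masks(c)[n]&(W[...,2]>.117)&(W[...,2]<.13)&(np.hypot(W[...,0]-.574,W[...,1]-.0553)<.13)
    Q=W[m][:,:2]; d=Q-HUB[n]; r=np.hypot(*d.T); a=np.arctan2(d[:,1],d[:,0])
    g=(r>.035)&(r<.07); a0=np.median(a[g]) if g.sum() else np.nan
    print(n,'pts',len(Q),'lever angle',round(float(a0),3),'max r',round(float(r.max()),4) if len(r) else None)
    cv2.imwrite(f'pics/{name}.png',cv2.resize(c[150:350,130:390],None,fx=2.9,fy=2.9,interpolation=cv2.INTER_CUBIC)[:600,:800])
E
python3 - <<'E'
from look import *
look('blue','b1'); plan('blue',[0],0,-.22)
E
```

```text
blue pts 2240 lever angle -0.191 max r 0.0646
t 8.3 pos [0.6599 0.0017 0.1137] yaw 1.351 rad 0.0531 tan -0.0013 width 0.0339 F tan/rad/z -0.61 0.04 0.17 lever parallel ang -0.22
phi 0.00: [[0.16, -0.17, 0], -0.000, 3.4]  push3mm (-0.07,-0.29)
```

View pics/b1.png

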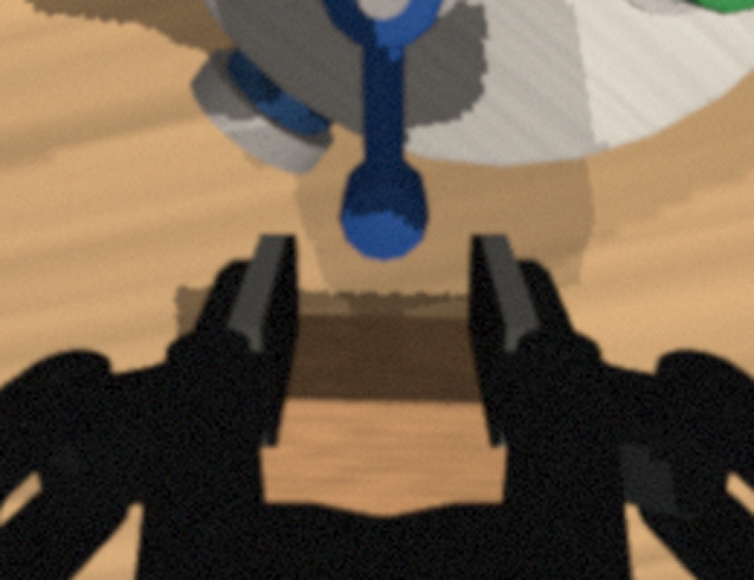

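Blue lever is at -0.19 rad, centred between the fingers. I'll lower.

Run:
```python
from look import *
plan('blue',[0,.06,.12,.18],.006,-.20)
```

```text
t 8.3 pos [0.6599 0.0017 0.1137] yaw 1.351 rad 0.0531 tan -0.0013 width 0.0339 F tan/rad/z -0.61 0.04 0.17 lever parallel ang -0.22
phi 0.00: [[0.06, -0.65, 0], 0.020, 3.4]  push3mm (-0.06,-0.29)
phi 0.06: [[-0.05, -0.97, 0], -0.040, 3.4]  push3mm (-0.08,-0.29)
phi 0.12: [[-0.18, -1.27, 0], -0.100, 3.4]  push3mm (-0.09,-0.28)
phi 0.18: [[-0.32, -1.57, 0], -0.160, 3.4]  push3mm (-0.11,-0.28)
```

Request:
{"method": "servo_tool", "body": {
  "motion": [
    [[0.1,-0.1,-2],0.02,3.4],
    [[0.15,-0.1,-4],0.02,3.4],
    [[0.15,-0.1,-5.5],0.02,3.4],
    [[0.15,-0.1,-5.5],0.02,3.4],
    [[0.06,-0.4,-5.5],0.02,3.4],
    [[0.06,-0.65,-5.5],0.02,3.4],
    [[0.0,-0.81,-5.5],-0.01,3.4],
    [[-0.05,-0.97,-5.5],-0.04,3.4],
    [[-0.11,-1.12,-5.5],-0.07,3.4],
    [[-0.18,-1.27,-5.5],-0.1,3.4],
    [[-0.25,-1.42,-5.5],-0.13,3.4]
  ]
}}

```text
clock: 9.4
eef_pos: [0.6574, -0.0127, 0.0587]
orientation: [0.004, 0.82, 0.572, -0.004]
force: [0.4, 0.8, 0.2]
width: 0.0338
```

Run:
```python
from look import *
look('blue','b2'); plan('blue',np.r_[.16:.4:.04],.006,-.20)
```

```text
blue pts 4566 lever angle -0.34 max r 0.0652
t 9.45 pos [ 0.6573 -0.0129  0.0586] yaw 1.217 rad 0.055 tan 0.0062 width 0.034 F tan/rad/z 0.25 -0.39 -0.22 lever parallel ang -0.354
phi 0.16: [[-0.01, -0.02, 0], -0.006, 3.4]  push3mm (-0.11,-0.28)
phi 0.20: [[-0.11, -0.21, 0], -0.046, 3.4]  push3mm (-0.12,-0.28)
phi 0.24: [[-0.22, -0.40, 0], -0.086, 3.4]  push3mm (-0.13,-0.27)
phi 0.28: [[-0.34, -0.59, 0], -0.126, 3.4]  push3mm (-0.14,-0.27)
phi 0.32: [[-0.47, -0.77, 0], -0.166, 3.4]  push3mm (-0.15,-0.26)
phi 0.36: [[-0.60, -0.95, 0], -0.206, 3.4]  push3mm (-0.16,-0.25)
```

View pics/b2.png

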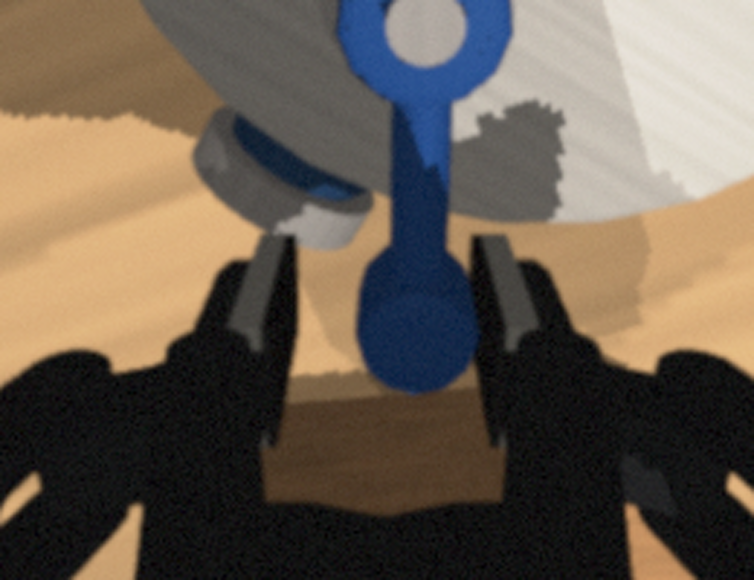

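Blue grip is against the right finger, still in free swing. I'll continue.

Request:
{"method": "servo_tool", "body": {
  "motion": [
    [[-0.05,-0.12,0],-0.025,3.4],
    [[-0.11,-0.21,0],-0.046,3.4],
    [[-0.17,-0.3,0],-0.066,3.4],
    [[-0.22,-0.4,0],-0.086,3.4],
    [[-0.28,-0.5,0],-0.106,3.4],
    [[-0.34,-0.59,0],-0.126,3.4],
    [[-0.4,-0.68,0],-0.146,3.4],
    [[-0.47,-0.77,0],-0.166,3.4]
  ]
}}

```text
clock: 10.25
eef_pos: [0.6532, -0.0181, 0.0587]
orientation: [0.002, 0.865, 0.502, -0.003]
force: [2.4, 9.4, -1.1]
width: 0.0336
```

Run:
```python
from look import *
plan('blue',np.r_[.32:.6:.04],.006,-.20)
```

```text
t 10.25 pos [ 0.6532 -0.0181  0.0587] yaw 1.051 rad 0.0543 tan 0.0035 width 0.0336 F tan/rad/z -9.38 -2.63 -1.08 lever parallel ang -0.52
phi 0.32: [[-0.06, -0.25, 0], -0.000, 3.4]  push3mm (-0.15,-0.26)
phi 0.36: [[-0.20, -0.43, 0], -0.040, 3.4]  push3mm (-0.16,-0.25)
phi 0.40: [[-0.34, -0.60, 0], -0.080, 3.4]  push3mm (-0.17,-0.25)
phi 0.44: [[-0.48, -0.77, 0], -0.120, 3.4]  push3mm (-0.18,-0.24)
phi 0.48: [[-0.64, -0.93, 0], -0.160, 3.4]  push3mm (-0.19,-0.23)
phi 0.52: [[-0.80, -1.08, 0], -0.200, 3.4]  push3mm (-0.20,-0.23)
phi 0.56: [[-0.96, -1.22, 0], -0.240, 3.4]  push3mm (-0.21,-0.22)
```

Request:
{"method": "servo_tool", "body": {
  "motion": [
    [[-0.12,-0.35,0],0,3.4],
    [[-0.2,-0.45,0],-0.01,3.4],
    [[-0.28,-0.57,0],-0.025,3.4],
    [[-0.36,-0.68,0],-0.04,3.4],
    [[-0.36,-0.68,0],-0.04,3.4]
  ]
}}

```text
clock: 10.75
eef_pos: [0.651, -0.022, 0.0589]
orientation: [0.0, 0.875, 0.485, -0.0]
force: [3.6, 9.2, -2.3]
width: 0.0339
```

Run:
```python
from look import *
info('blue')
for i in range(2): look('blue','b3');info('blue')
plan('blue',np.r_[.32:.5:.04],.006,-.20)
```

```text
t 10.75 pos [ 0.651  -0.022   0.0589] yaw 1.012 rad 0.0546 tan 0.0059 width 0.0339 F tan/rad/z -9.73 -1.82 -2.32 lever parallel ang -0.559
blue pts 4553 lever angle -0.539 max r 0.0647
t 10.8 pos [ 0.651  -0.022   0.0589] yaw 1.012 rad 0.0546 tan 0.0059 width 0.0342 F tan/rad/z -10.85 -0.82 -2.11 lever parallel ang -0.559
blue pts 4558 lever angle -0.539 max r 0.0646
t 10.85 pos [ 0.651  -0.022   0.0589] yaw 1.012 rad 0.0546 tan 0.0059 width 0.0338 F tan/rad/z -10.78 -0.81 -1.6 lever parallel ang -0.559
t 10.85 pos [ 0.651  -0.022   0.0589] yaw 1.012 rad 0.0546 tan 0.0059 width 0.0338 F tan/rad/z -10.78 -0.81 -1.6 lever parallel ang -0.559
phi 0.32: [[0.15, 0.14, 0], 0.039, 3.4]  push3mm (-0.15,-0.26)
phi 0.36: [[0.02, -0.04, 0], -0.001, 3.4]  push3mm (-0.16,-0.25)
phi 0.40: [[-0.12, -0.21, 0], -0.041, 3.4]  push3mm (-0.17,-0.25)
phi 0.44: [[-0.27, -0.37, 0], -0.081, 3.4]  push3mm (-0.18,-0.24)
phi 0.48: [[-0.42, -0.53, 0], -0.121, 3.4]  push3mm (-0.19,-0.23)
```

Request:
{"method": "servo_tool", "body": {
  "motion": [
    [[-0.18,-0.3,0],0,3.4],
    [[-0.25,-0.38,0],-0.02,3.4],
    [[-0.31,-0.46,0],-0.04,3.4],
    [[-0.37,-0.53,0],-0.06,3.4],
    [[-0.37,-0.53,0],-0.06,3.4]
  ]
}}

```text
clock: 11.35
eef_pos: [0.6488, -0.0244, 0.059]
orientation: [-0.001, 0.889, 0.459, 0.002]
force: [4.2, 10.0, -2.1]
width: 0.034
```

Run:
```python
from look import *
info('blue')
for i in range(2): look('blue','b3');info('blue')
plan('yellow',[0],0,-1.565,k=1.0)
plan('blue',[.42],0,-.2)
```

```text
t 11.35 pos [ 0.6488 -0.0244  0.059 ] yaw 0.953 rad 0.0545 tan 0.0058 width 0.034 F tan/rad/z -10.58 -2.35 -2.11 lever parallel ang -0.618
blue pts 4578 lever angle -0.605 max r 0.0645
t 11.4 pos [ 0.6488 -0.0244  0.059 ] yaw 0.953 rad 0.0545 tan 0.0059 width 0.034 F tan/rad/z -11.42 -2.2 -1.91 lever parallel ang -0.617
blue pts 4573 lever angle -0.602 max r 0.0649
t 11.45 pos [ 0.6488 -0.0244  0.059 ] yaw 0.953 rad 0.0545 tan 0.0059 width 0.0345 F tan/rad/z -10.92 -1.77 -2.46 lever parallel ang -0.617
t 11.45 pos [ 0.6488 -0.0244  0.059 ] yaw 0.953 rad 0.1229 tan -0.031 width 0.0345 F tan/rad/z -10.92 -1.77 -2.46 lever parallel ang -0.617
phi 0.00: [[-11.79, -0.91, 0], -0.948, 3.4]  push3mm (-0.30,-0.00)
t 11.45 pos [ 0.6488 -0.0244  0.059 ] yaw 0.953 rad 0.0545 tan 0.0059 width 0.0345 F tan/rad/z -10.92 -1.77 -2.46 lever parallel ang -0.617
phi 0.42: [[0.38, 0.44, 0], -0.003, 3.4]  push3mm (-0.17,-0.24)
```

Blue is snug: about 11 N, hub turned about 0.1 rad. Yellow next.

Request:
{"method": "servo_tool", "body": {
  "motion": [
    [[0.35,0.4,0],0,3.4],
    [[0.35,0.4,4.5],0,3.4],
    [[0.35,0.4,5.5],0,3.4],
    [[-11.8,-0.9,5.5],-0.948,3.4],
    [[-11.8,-0.9,5.5],-0.948,3.4],
    [[-11.8,-0.9,5.5],-0.948,3.4],
    [[-11.8,-0.9,5.5],-0.948,3.4],
    [[-11.8,-0.9,5.5],-0.948,3.4],
    [[-11.8,-0.9,5.5],-0.948,3.4],
    [[-11.8,-0.9,5.5],-0.948,3.4],
    [[-11.8,-0.9,5.5],-0.948,3.4],
    [[-11.8,-0.9,5.5],-0.948,3.4],
    [[-11.8,-0.9,5.5],-0.948,3.4]
  ]
}}

```text
clock: 12.75
eef_pos: [0.5309, -0.0336, 0.114]
orientation: [-0.0, 1.0, 0.003, 0.002]
force: [0.2, -0.7, 0.9]
width: 0.0338
```

Run:
```python
from look import *
look('yellow','y1'); plan('yellow',[0],0,-1.565); plan('yellow',[0,.06,.12,.18],.006,-1.565)
```

```text
yellow pts 1469 lever angle -1.562 max r 0.0631
t 12.8 pos [ 0.5308 -0.0336  0.114 ] yaw 0.006 rad 0.0551 tan 0.0001 width 0.0344 F tan/rad/z 0.43 0.59 -0.1 lever parallel ang -1.565
phi 0.00: [[0.01, 0.01, 0], -0.000, 3.4]  push3mm (-0.30,-0.00)
t 12.8 pos [ 0.5308 -0.0336  0.114 ] yaw 0.006 rad 0.0551 tan 0.0001 width 0.0344 F tan/rad/z 0.43 0.59 -0.1 lever parallel ang -1.565
phi 0.00: [[-0.59, 0.00, 0], -0.000, 3.4]  push3mm (-0.30,-0.00)
phi 0.06: [[-0.92, 0.05, 0], -0.060, 3.4]  push3mm (-0.30,0.02)
phi 0.12: [[-1.24, 0.11, 0], -0.120, 3.4]  push3mm (-0.30,0.03)
phi 0.18: [[-1.57, 0.19, 0], -0.180, 3.4]  push3mm (-0.30,0.05)
```

View pics/y1.png

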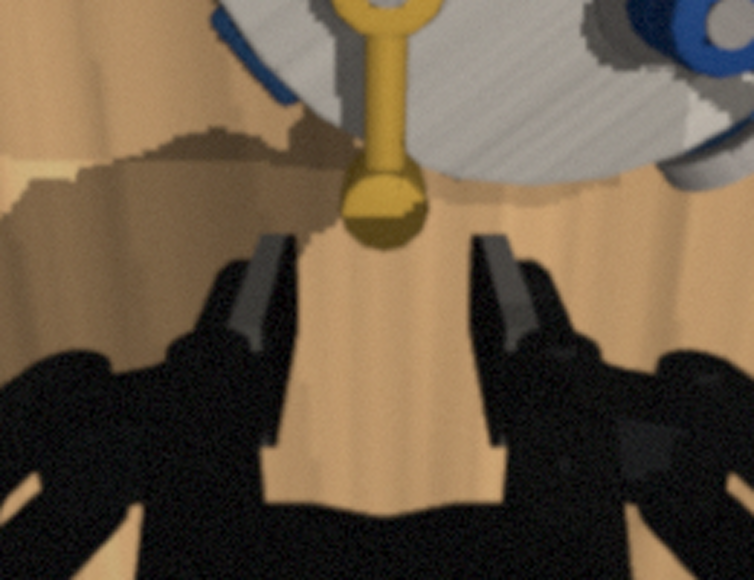

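Yellow grip is centred between the fingers, at (385,210) in the crop, and its angle is -1.562. I'll lower and push.

Request:
{"method": "servo_tool", "body": {
  "motion": [
    [[0,0,-2],0,3.4],
    [[0,0,-4],0,3.4],
    [[0,0,-5.5],0,3.4],
    [[0,0,-5.5],0,3.4],
    [[-0.3,0,-5.5],0,3.4],
    [[-0.59,0,-5.5],0,3.4],
    [[-0.75,0.03,-5.5],-0.03,3.4],
    [[-0.92,0.05,-5.5],-0.06,3.4],
    [[-1.08,0.08,-5.5],-0.09,3.4],
    [[-1.24,0.11,-5.5],-0.12,3.4],
    [[-1.4,0.15,-5.5],-0.15,3.4]
  ]
}}

```text
clock: 13.9
eef_pos: [0.5174, -0.0321, 0.0602]
orientation: [0.0, 0.997, -0.073, 0.003]
force: [0.6, -0.0, -0.8]
width: 0.0342
```

Run:
```python
from look import *
look('yellow','y2'); plan('yellow',np.r_[.16:.4:.04],.006,-1.565)
```

```text
yellow pts 2787 lever angle -1.71 max r 0.0635
t 13.95 pos [ 0.5171 -0.032   0.0602] yaw -0.146 rad 0.0549 tan 0.0055 width 0.034 F tan/rad/z 0.5 -0.19 -0.76 lever parallel ang -1.717
phi 0.16: [[-0.09, 0.01, 0], -0.008, 3.4]  push3mm (-0.30,0.05)
phi 0.20: [[-0.30, 0.07, 0], -0.048, 3.4]  push3mm (-0.29,0.06)
phi 0.24: [[-0.51, 0.14, 0], -0.088, 3.4]  push3mm (-0.29,0.07)
phi 0.28: [[-0.72, 0.22, 0], -0.128, 3.4]  push3mm (-0.29,0.08)
phi 0.32: [[-0.92, 0.31, 0], -0.168, 3.4]  push3mm (-0.29,0.09)
phi 0.36: [[-1.12, 0.40, 0], -0.208, 3.4]  push3mm (-0.28,0.10)
```

Free swing. Next increment.

Request:
{"method": "servo_tool", "body": {
  "motion": [
    [[-0.19,0.04,0],-0.028,3.4],
    [[-0.3,0.07,0],-0.048,3.4],
    [[-0.4,0.1,0],-0.068,3.4],
    [[-0.51,0.14,0],-0.088,3.4],
    [[-0.62,0.18,0],-0.108,3.4],
    [[-0.72,0.22,0],-0.128,3.4],
    [[-0.82,0.26,0],-0.148,3.4],
    [[-0.92,0.31,0],-0.168,3.4]
  ]
}}

```text
clock: 14.75
eef_pos: [0.5079, -0.0289, 0.0602]
orientation: [0.0, 0.988, -0.157, 0.003]
force: [0.3, 0.3, -0.6]
width: 0.034
```

Run:
```python
from look import *
look('yellow','y2'); plan('yellow',np.r_[.32:.6:.04],.006,-1.565)
```

```text
yellow pts 2732 lever angle -1.896 max r 0.0648
t 14.8 pos [ 0.5077 -0.0289  0.0602] yaw -0.317 rad 0.055 tan 0.0061 width 0.0339 F tan/rad/z 0.33 0.25 0.43 lever parallel ang -1.887
phi 0.32: [[0.03, -0.01, 0], 0.002, 3.4]  push3mm (-0.29,0.09)
phi 0.36: [[-0.17, 0.08, 0], -0.038, 3.4]  push3mm (-0.28,0.10)
phi 0.40: [[-0.37, 0.19, 0], -0.078, 3.4]  push3mm (-0.28,0.12)
phi 0.44: [[-0.56, 0.30, 0], -0.118, 3.4]  push3mm (-0.27,0.13)
phi 0.48: [[-0.75, 0.42, 0], -0.158, 3.4]  push3mm (-0.27,0.14)
phi 0.52: [[-0.93, 0.54, 0], -0.198, 3.4]  push3mm (-0.26,0.15)
phi 0.56: [[-1.11, 0.67, 0], -0.238, 3.4]  push3mm (-0.26,0.16)
```

Request:
{"method": "servo_tool", "body": {
  "motion": [
    [[-0.07,0.04,0],-0.018,3.4],
    [[-0.17,0.08,0],-0.038,3.4],
    [[-0.27,0.13,0],-0.058,3.4],
    [[-0.37,0.19,0],-0.078,3.4],
    [[-0.47,0.25,0],-0.098,3.4],
    [[-0.56,0.3,0],-0.118,3.4],
    [[-0.66,0.36,0],-0.138,3.4],
    [[-0.75,0.42,0],-0.158,3.4]
  ]
}}

```text
clock: 15.6
eef_pos: [0.5001, -0.0246, 0.0602]
orientation: [0.001, 0.972, -0.236, 0.003]
force: [0.7, 0.9, -0.2]
width: 0.0339
```

Run:
```python
from look import *
look('yellow','y2'); plan('yellow',np.r_[.44:.76:.04],.006,-1.565)
```

```text
yellow pts 2752 lever angle -2.059 max r 0.0646
t 15.65 pos [ 0.4999 -0.0245  0.0602] yaw -0.477 rad 0.055 tan 0.0061 width 0.0344 F tan/rad/z 0.57 0.24 0.29 lever parallel ang -2.048
phi 0.44: [[0.21, -0.13, 0], 0.043, 3.4]  push3mm (-0.27,0.13)
phi 0.48: [[0.02, -0.02, 0], 0.003, 3.4]  push3mm (-0.27,0.14)
phi 0.52: [[-0.16, 0.11, 0], -0.037, 3.4]  push3mm (-0.26,0.15)
phi 0.56: [[-0.34, 0.24, 0], -0.077, 3.4]  push3mm (-0.26,0.16)
phi 0.60: [[-0.51, 0.38, 0], -0.117, 3.4]  push3mm (-0.25,0.17)
phi 0.64: [[-0.67, 0.53, 0], -0.157, 3.4]  push3mm (-0.24,0.18)
phi 0.68: [[-0.83, 0.68, 0], -0.197, 3.4]  push3mm (-0.23,0.19)
phi 0.72: [[-0.99, 0.84, 0], -0.237, 3.4]  push3mm (-0.23,0.20)
```

Request:
{"method": "servo_tool", "body": {
  "motion": [
    [[-0.07,0.05,0],-0.017,3.4],
    [[-0.16,0.11,0],-0.037,3.4],
    [[-0.25,0.18,0],-0.057,3.4],
    [[-0.34,0.24,0],-0.077,3.4],
    [[-0.43,0.31,0],-0.097,3.4],
    [[-0.51,0.38,0],-0.117,3.4],
    [[-0.59,0.46,0],-0.137,3.4],
    [[-0.67,0.53,0],-0.157,3.4]
  ]
}}

```text
clock: 16.45
eef_pos: [0.4959, -0.02, 0.0607]
orientation: [0.001, 0.95, -0.313, 0.006]
force: [8.8, -2.4, -4.9]
width: 0.034
```

Run:
```python
from look import *
look('yellow','y2'); plan('yellow',np.r_[.6:.92:.04],.006,-1.565)
```

```text
yellow pts 2692 lever angle -2.161 max r 0.0639
t 16.5 pos [ 0.4957 -0.0199  0.0607] yaw -0.637 rad 0.054 tan 0.0034 width 0.034 F tan/rad/z -8.47 -2.4 -4.68 lever parallel ang -2.207
phi 0.60: [[-0.09, -0.08, 0], 0.042, 3.4]  push3mm (-0.25,0.17)
phi 0.64: [[-0.25, 0.07, 0], 0.002, 3.4]  push3mm (-0.24,0.18)
phi 0.68: [[-0.41, 0.22, 0], -0.038, 3.4]  push3mm (-0.23,0.19)
phi 0.72: [[-0.57, 0.38, 0], -0.078, 3.4]  push3mm (-0.23,0.20)
phi 0.76: [[-0.71, 0.54, 0], -0.118, 3.4]  push3mm (-0.22,0.21)
phi 0.80: [[-0.86, 0.72, 0], -0.158, 3.4]  push3mm (-0.21,0.21)
phi 0.84: [[-0.99, 0.89, 0], -0.198, 3.4]  push3mm (-0.20,0.22)
phi 0.88: [[-1.12, 1.07, 0], -0.238, 3.4]  push3mm (-0.19,0.23)
phi 0.92: [[-1.23, 1.26, 0], -0.278, 3.4]  push3mm (-0.18,0.24)
```

Request:
{"method": "servo_tool", "body": {
  "motion": [
    [[-0.35,0.15,0],0,3.4],
    [[-0.5,0.27,0],-0.02,3.4],
    [[-0.6,0.36,0],-0.04,3.4],
    [[-0.7,0.46,0],-0.06,3.4],
    [[-0.77,0.54,0],-0.074,3.4],
    [[-0.83,0.62,0],-0.088,3.4],
    [[-0.83,0.62,0],-0.088,3.4]
  ]
}}

```text
clock: 17.2
eef_pos: [0.4903, -0.0154, 0.0613]
orientation: [0.002, 0.935, -0.355, 0.009]
force: [10.9, -6.1, -4.7]
width: 0.034
```

Run:
```python
from look import *
info('yellow')
for i in range(2): look('yellow','y2'); info('yellow')
plan('yellow',[.7],0,-1.565)
plan('green',[0],0,1.14)
```

```text
t 17.2 pos [ 0.4903 -0.0154  0.0613] yaw -0.727 rad 0.0543 tan 0.0056 width 0.034 F tan/rad/z -12.23 -2.71 -4.69 lever parallel ang -2.297
yellow pts 2623 lever angle -2.292 max r 0.0632
t 17.25 pos [ 0.4903 -0.0154  0.0613] yaw -0.726 rad 0.0543 tan 0.0056 width 0.034 F tan/rad/z -12.67 -2.05 -5.6 lever parallel ang -2.297
yellow pts 2682 lever angle -2.301 max r 0.0641
t 17.3 pos [ 0.4903 -0.0154  0.0613] yaw -0.726 rad 0.0543 tan 0.0056 width 0.0339 F tan/rad/z -11.74 -1.3 -4.96 lever parallel ang -2.297
t 17.3 pos [ 0.4903 -0.0154  0.0613] yaw -0.726 rad 0.0543 tan 0.0056 width 0.0339 F tan/rad/z -11.74 -1.3 -4.96 lever parallel ang -2.297
phi 0.70: [[0.51, -0.54, 0], 0.032, 3.4]  push3mm (-0.23,0.19)
t 17.3 pos [ 0.4903 -0.0154  0.0613] yaw -0.726 rad 0.1625 tan 0.0255 width 0.0339 F tan/rad/z -11.74 -1.3 -4.96 lever parallel ang -2.297
phi 0.00: [[15.00, 15.45, 0], 0.296, 3.4]  push3mm (0.27,-0.13)
```

Yellow is snug (about 12.2 N). Green next.

Request:
{"method": "servo_tool", "body": {
  "motion": [
    [[0.4,-0.35,0],0,3.4],
    [[0.4,-0.35,4.5],0,3.4],
    [[0.4,-0.35,5.5],0,3.4],
    [[15,15.4,5.5],0.296,3.4],
    [[15,15.4,5.5],0.296,3.4],
    [[15,15.4,5.5],0.296,3.4],
    [[15,15.4,5.5],0.296,3.4],
    [[15,15.4,5.5],0.296,3.4],
    [[15,15.4,5.5],0.296,3.4],
    [[15,15.4,5.5],0.296,3.4],
    [[15,15.4,5.5],0.296,3.4]
  ]
}}

```text
clock: 18.4
eef_pos: [0.6395, 0.1377, 0.1164]
orientation: [0.001, 0.977, -0.214, 0.008]
force: [-0.6, -0.4, -0.4]
width: 0.0338
```

Run:
```python
from look import *
look('green','g1'); plan('green',[0],0,1.14); plan('green',[0,.06,.12,.18],.006,1.14)
```

```text
green pts 1703 lever angle 1.197 max r 0.0669
t 18.45 pos [0.6396 0.1376 0.1166] yaw -0.432 rad 0.0533 tan -0.0001 width 0.0337 F tan/rad/z -0.04 -0.32 0.07 lever parallel ang 1.139
phi 0.00: [[0.07, 0.15, 0], 0.001, 3.4]  push3mm (0.27,-0.13)
t 18.45 pos [0.6396 0.1376 0.1166] yaw -0.432 rad 0.0533 tan -0.0001 width 0.0337 F tan/rad/z -0.04 -0.32 0.07 lever parallel ang 1.139
phi 0.00: [[0.62, -0.10, 0], 0.001, 3.4]  push3mm (0.27,-0.13)
phi 0.06: [[0.90, -0.28, 0], -0.059, 3.4]  push3mm (0.26,-0.14)
phi 0.12: [[1.17, -0.47, 0], -0.119, 3.4]  push3mm (0.26,-0.16)
phi 0.18: [[1.42, -0.68, 0], -0.179, 3.4]  push3mm (0.25,-0.17)
```

View pics/g1.png

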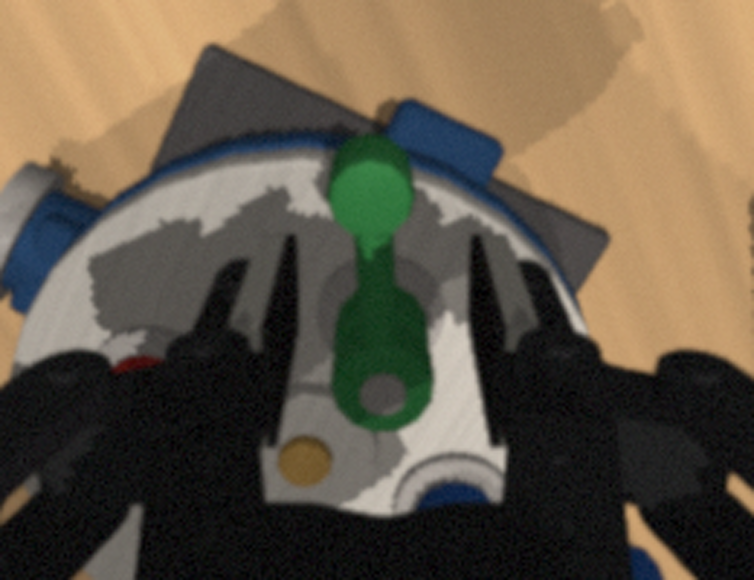

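The green grip sits slightly left of centre, at (371,185) in the crop. I'll shift a little, lower and push.

Request:
{"method": "servo_tool", "body": {
  "motion": [
    [[-0.2,0.15,-2],0.02,3.4],
    [[-0.25,0.15,-4],0.02,3.4],
    [[-0.25,0.15,-5.7],0.02,3.4],
    [[-0.25,0.15,-5.7],0.02,3.4],
    [[0.2,0.05,-5.7],0.01,3.4],
    [[0.48,-0.02,-5.7],0.0,3.4],
    [[0.62,-0.1,-5.7],0.0,3.4],
    [[0.76,-0.19,-5.7],-0.03,3.4],
    [[0.9,-0.28,-5.7],-0.059,3.4],
    [[1.03,-0.37,-5.7],-0.089,3.4],
    [[1.17,-0.47,-5.7],-0.119,3.4]
  ]
}}

```text
clock: 19.55
eef_pos: [0.6514, 0.1329, 0.0597]
orientation: [0.001, 0.962, -0.273, 0.009]
force: [-0.6, -0.5, 0.6]
width: 0.0342
```

Run:
```python
from look import *
look('green','g2'); plan('green',np.r_[.12:.4:.04],.006,1.14)
```

```text
green pts 2087 lever angle 1.032 max r 0.0671
t 19.6 pos [0.6516 0.1327 0.0596] yaw -0.554 rad 0.0551 tan 0.0061 width 0.0342 F tan/rad/z 0.43 -0.08 1.04 lever parallel ang 1.017
phi 0.12: [[-0.03, 0.01, 0], 0.003, 3.4]  push3mm (0.26,-0.16)
phi 0.16: [[0.14, -0.13, 0], -0.037, 3.4]  push3mm (0.25,-0.17)
phi 0.20: [[0.31, -0.27, 0], -0.077, 3.4]  push3mm (0.24,-0.18)
phi 0.24: [[0.47, -0.43, 0], -0.117, 3.4]  push3mm (0.23,-0.19)
phi 0.28: [[0.62, -0.59, 0], -0.157, 3.4]  push3mm (0.23,-0.20)
phi 0.32: [[0.77, -0.75, 0], -0.197, 3.4]  push3mm (0.22,-0.20)
phi 0.36: [[0.91, -0.92, 0], -0.237, 3.4]  push3mm (0.21,-0.21)
phi 0.40: [[1.04, -1.10, 0], -0.277, 3.4]  push3mm (0.20,-0.22)
```

View pics/g2.png

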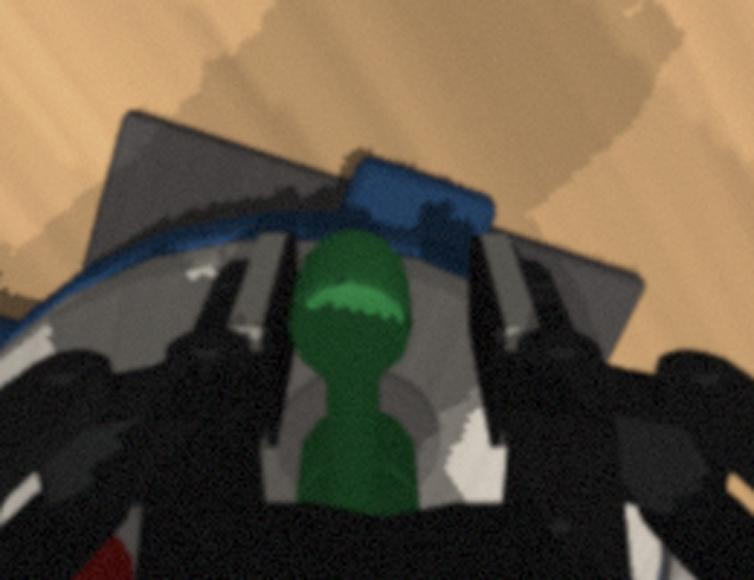

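Green is against the left finger and swinging freely. I'll continue.

Request:
{"method": "servo_tool", "body": {
  "motion": [
    [[0.06,-0.06,0],-0.017,3.4],
    [[0.14,-0.13,0],-0.037,3.4],
    [[0.23,-0.2,0],-0.057,3.4],
    [[0.31,-0.27,0],-0.077,3.4],
    [[0.39,-0.35,0],-0.097,3.4],
    [[0.47,-0.43,0],-0.117,3.4],
    [[0.55,-0.51,0],-0.137,3.4],
    [[0.62,-0.59,0],-0.157,3.4]
  ]
}}

```text
clock: 20.4
eef_pos: [0.6579, 0.1268, 0.0596]
orientation: [0.002, 0.937, -0.349, 0.008]
force: [-0.3, 0.8, 0.1]
width: 0.0343
```

Run:
```python
from look import *
look('green','g2'); plan('green',np.r_[.28:.6:.04],.006,1.14)
```

```text
green pts 2083 lever angle 0.874 max r 0.0674
t 20.45 pos [0.658  0.1267 0.0596] yaw -0.714 rad 0.055 tan 0.0061 width 0.0338 F tan/rad/z 0.71 0.57 0.3 lever parallel ang 0.857
phi 0.28: [[-0.02, 0.02, 0], 0.003, 3.4]  push3mm (0.23,-0.20)
phi 0.32: [[0.13, -0.15, 0], -0.037, 3.4]  push3mm (0.22,-0.20)
phi 0.36: [[0.27, -0.32, 0], -0.077, 3.4]  push3mm (0.21,-0.21)
phi 0.40: [[0.41, -0.49, 0], -0.117, 3.4]  push3mm (0.20,-0.22)
phi 0.44: [[0.53, -0.67, 0], -0.157, 3.4]  push3mm (0.19,-0.23)
phi 0.48: [[0.65, -0.86, 0], -0.197, 3.4]  push3mm (0.18,-0.24)
phi 0.52: [[0.76, -1.05, 0], -0.237, 3.4]  push3mm (0.17,-0.24)
phi 0.56: [[0.87, -1.25, 0], -0.277, 3.4]  push3mm (0.16,-0.25)
```

Request:
{"method": "servo_tool", "body": {
  "motion": [
    [[0.05,-0.06,0],-0.017,3.4],
    [[0.13,-0.15,0],-0.037,3.4],
    [[0.2,-0.23,0],-0.057,3.4],
    [[0.27,-0.32,0],-0.077,3.4],
    [[0.34,-0.4,0],-0.097,3.4],
    [[0.41,-0.49,0],-0.117,3.4],
    [[0.47,-0.58,0],-0.137,3.4],
    [[0.53,-0.67,0],-0.157,3.4]
  ]
}}

```text
clock: 21.25
eef_pos: [0.6611, 0.1216, 0.0592]
orientation: [0.002, 0.907, -0.422, 0.006]
force: [-8.0, 5.6, 3.5]
width: 0.0339
```

Run:
```python
from look import *
look('green','g2'); plan('green',np.r_[.44:.76:.04],.006,1.14)
```

```text
green pts 2074 lever angle 0.767 max r 0.0671
t 21.3 pos [0.6612 0.1215 0.0592] yaw -0.872 rad 0.0543 tan 0.0034 width 0.0341 F tan/rad/z -9.72 -2.24 2.05 lever parallel ang 0.699
phi 0.44: [[0.21, -0.15, 0], 0.001, 3.4]  push3mm (0.19,-0.23)
phi 0.48: [[0.33, -0.34, 0], -0.039, 3.4]  push3mm (0.18,-0.24)
phi 0.52: [[0.45, -0.53, 0], -0.079, 3.4]  push3mm (0.17,-0.24)
phi 0.56: [[0.55, -0.72, 0], -0.119, 3.4]  push3mm (0.16,-0.25)
phi 0.60: [[0.65, -0.92, 0], -0.159, 3.4]  push3mm (0.15,-0.26)
phi 0.64: [[0.74, -1.13, 0], -0.199, 3.4]  push3mm (0.14,-0.26)
phi 0.68: [[0.82, -1.33, 0], -0.239, 3.4]  push3mm (0.13,-0.27)
phi 0.72: [[0.89, -1.54, 0], -0.279, 3.4]  push3mm (0.12,-0.27)
```

Request:
{"method": "servo_tool", "body": {
  "motion": [
    [[0.3,-0.35,0],0,3.4],
    [[0.42,-0.5,0],-0.02,3.4],
    [[0.49,-0.6,0],-0.04,3.4],
    [[0.55,-0.68,0],-0.06,3.4],
    [[0.6,-0.75,0],-0.075,3.4],
    [[0.64,-0.82,0],-0.09,3.4],
    [[0.64,-0.82,0],-0.09,3.4]
  ]
}}

```text
clock: 22.0
eef_pos: [0.6653, 0.1162, 0.0592]
orientation: [0.001, 0.887, -0.462, 0.003]
force: [-9.6, 8.9, 3.0]
width: 0.0342
```

Run:
```python
from look import *
info('green')
for i in range(2): look('green','g2'); info('green')
plan('green',[.5],0,1.14)
plan('red',[0],0,2.46,k=0)
```

```text
t 22.0 pos [0.6653 0.1162 0.0592] yaw -0.961 rad 0.0548 tan 0.0052 width 0.0342 F tan/rad/z -12.77 -2.77 3.05 lever parallel ang 0.61
green pts 2059 lever angle 0.642 max r 0.0669
t 22.05 pos [0.6653 0.1161 0.0592] yaw -0.961 rad 0.0548 tan 0.0053 width 0.0339 F tan/rad/z -11.81 -2.05 3.4 lever parallel ang 0.61
green pts 2069 lever angle 0.642 max r 0.0668
t 22.1 pos [0.6653 0.1162 0.0592] yaw -0.961 rad 0.0548 tan 0.0053 width 0.0341 F tan/rad/z -12.47 -1.98 4.29 lever parallel ang 0.61
t 22.1 pos [0.6653 0.1162 0.0592] yaw -0.961 rad 0.0548 tan 0.0053 width 0.0341 F tan/rad/z -12.47 -1.98 4.29 lever parallel ang 0.61
phi 0.50: [[-0.38, 0.58, 0], 0.030, 3.4]  push3mm (0.18,-0.24)
t 22.1 pos [0.6653 0.1162 0.0592] yaw -0.961 rad 0.1126 tan 0.0574 width 0.0341 F tan/rad/z -12.47 -1.98 4.29 lever parallel ang 0.61
phi 0.00: [[-16.78, 1.72, 0], 1.850, 3.4]  push3mm (0.19,0.23)
```

All four are snug. I'll start the second pass with red.

Request:
{"method": "servo_tool", "body": {
  "motion": [
    [[-0.3,0.4,0],0,3.4],
    [[-0.3,0.4,4.5],0,3.4],
    [[-0.3,0.4,5.5],0.1,3.4],
    [[-16.8,1.7,5.5],1.85,3.4],
    [[-16.8,1.7,5.5],1.85,3.4],
    [[-16.8,1.7,5.5],1.85,3.4],
    [[-16.8,1.7,5.5],1.85,3.4],
    [[-16.8,1.7,5.5],1.85,3.4],
    [[-16.8,1.7,5.5],1.85,3.4],
    [[-16.8,1.7,5.5],1.85,3.4],
    [[-16.8,1.7,5.5],1.85,3.4],
    [[-16.8,1.7,5.5],1.85,3.4],
    [[-16.8,1.7,5.5],1.85,3.4],
    [[-16.8,1.7,5.5],1.85,3.4],
    [[-16.8,1.7,5.5],1.85,3.4],
    [[-16.8,1.7,5.5],1.85,3.4],
    [[-16.8,1.7,5.5],1.85,3.4],
    [[-16.8,1.7,5.5],1.85,3.4]
  ]
}}

```text
clock: 23.9
eef_pos: [0.4974, 0.1331, 0.1143]
orientation: [-0.001, 0.903, 0.429, 0.003]
force: [0.1, 0.9, -0.0]
width: 0.034
```

Run:
```python
from look import *
look('red','r1'); plan('red',[0],0,2.46); plan('red',np.r_[0:.5:.06],.009,2.46)
```

```text
red pts 1871 lever angle 2.486 max r 0.0661
t 23.95 pos [0.4974 0.1331 0.1142] yaw 0.888 rad 0.0549 tan -0.0003 width 0.0341 F tan/rad/z 0.33 -1.11 0.85 lever parallel ang 2.459
phi 0.00: [[0.01, 0.02, 0], 0.001, 3.4]  push3mm (0.19,0.23)
t 23.95 pos [0.4974 0.1331 0.1142] yaw 0.888 rad 0.0549 tan -0.0003 width 0.0341 F tan/rad/z 0.33 -1.11 0.85 lever parallel ang 2.459
phi 0.00: [[0.57, 0.72, 0], 0.001, 3.4]  push3mm (0.19,0.23)
phi 0.06: [[0.83, 0.94, 0], -0.059, 3.4]  push3mm (0.20,0.22)
phi 0.12: [[1.10, 1.14, 0], -0.119, 3.4]  push3mm (0.22,0.21)
phi 0.18: [[1.38, 1.32, 0], -0.179, 3.4]  push3mm (0.23,0.20)
phi 0.24: [[1.67, 1.48, 0], -0.239, 3.4]  push3mm (0.24,0.18)
phi 0.30: [[1.97, 1.63, 0], -0.299, 3.4]  push3mm (0.25,0.17)
phi 0.36: [[2.28, 1.76, 0], -0.359, 3.4]  push3mm (0.26,0.15)
phi 0.42: [[2.59, 1.87, 0], -0.419, 3.4]  push3mm (0.27,0.14)
phi 0.48: [[2.92, 1.96, 0], -0.479, 3.4]  push3mm (0.28,0.12)
```

View pics/r1.png

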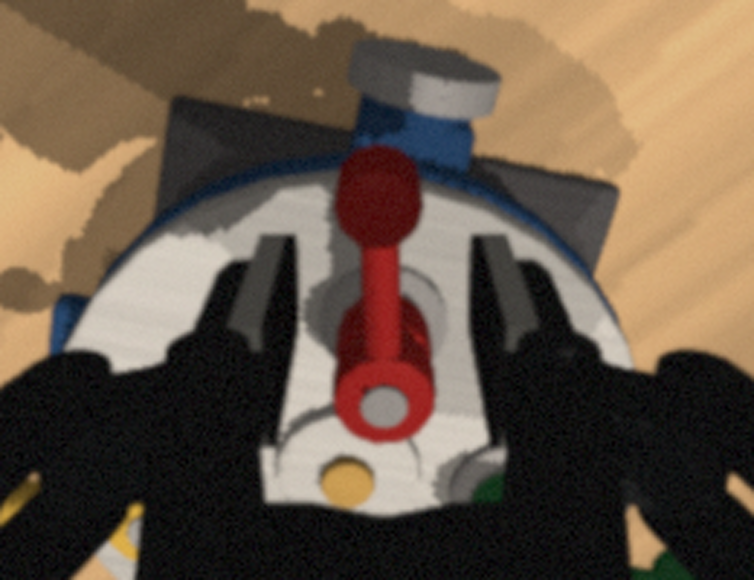

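Red is centred. I'll lower and push toward tight.

Request:
{"method": "servo_tool", "body": {
  "motion": [
    [[0,0,-2],0,3.4],
    [[0,0,-4],0,3.4],
    [[0,0,-5.5],0,3.4],
    [[0,0,-5.5],0,3.4],
    [[0.2,0.3,-5.5],0,3.4],
    [[0.4,0.5,-5.5],0,3.4],
    [[0.57,0.72,-5.5],0,3.4],
    [[0.7,0.83,-5.5],-0.03,3.4],
    [[0.83,0.94,-5.5],-0.059,3.4],
    [[0.96,1.04,-5.5],-0.089,3.4],
    [[1.1,1.14,-5.5],-0.119,3.4],
    [[1.24,1.23,-5.5],-0.149,3.4],
    [[1.38,1.32,-5.5],-0.179,3.4],
    [[1.52,1.4,-5.5],-0.209,3.4],
    [[1.67,1.48,-5.5],-0.239,3.4],
    [[1.67,1.48,-5.5],-0.239,3.4]
  ]
}}

```text
clock: 25.55
eef_pos: [0.5114, 0.146, 0.0598]
orientation: [-0.0, 0.948, 0.318, 0.0]
force: [-11.0, -7.4, 7.5]
width: 0.0341
```

Run:
```python
from look import *
info('red'); 
for i in range(2): look('red','r2'); info('red')
plan('red',np.r_[.18:.5:.04],.009,2.46)
```

```text
t 25.55 pos [0.5114 0.146  0.0598] yaw 0.647 rad 0.0551 tan 0.0056 width 0.0341 F tan/rad/z -13.25 0.77 7.54 lever parallel ang 2.218
red pts 2148 lever angle 2.232 max r 0.0661
t 25.6 pos [0.5115 0.146  0.0599] yaw 0.648 rad 0.0551 tan 0.0057 width 0.0341 F tan/rad/z -12.67 0.84 7.11 lever parallel ang 2.219
red pts 2138 lever angle 2.233 max r 0.0661
t 25.65 pos [0.5114 0.146  0.0598] yaw 0.648 rad 0.0551 tan 0.0056 width 0.034 F tan/rad/z -12.8 0.75 8.25 lever parallel ang 2.219
t 25.65 pos [0.5114 0.146  0.0598] yaw 0.648 rad 0.0551 tan 0.0056 width 0.034 F tan/rad/z -12.8 0.75 8.25 lever parallel ang 2.219
phi 0.18: [[-0.02, 0.03, 0], 0.061, 3.4]  push3mm (0.23,0.20)
phi 0.22: [[0.17, 0.14, 0], 0.021, 3.4]  push3mm (0.24,0.19)
phi 0.26: [[0.37, 0.24, 0], -0.019, 3.4]  push3mm (0.24,0.18)
phi 0.30: [[0.57, 0.34, 0], -0.059, 3.4]  push3mm (0.25,0.17)
phi 0.34: [[0.77, 0.43, 0], -0.099, 3.4]  push3mm (0.26,0.16)
phi 0.38: [[0.98, 0.51, 0], -0.139, 3.4]  push3mm (0.26,0.15)
phi 0.42: [[1.19, 0.58, 0], -0.179, 3.4]  push3mm (0.27,0.14)
phi 0.46: [[1.41, 0.64, 0], -0.219, 3.4]  push3mm (0.27,0.12)
```

Request:
{"method": "servo_tool", "body": {
  "motion": [
    [[0.25,0.18,0],0,3.4],
    [[0.42,0.27,0],-0.025,3.4],
    [[0.57,0.34,0],-0.059,3.4],
    [[0.67,0.39,0],-0.079,3.4],
    [[0.77,0.43,0],-0.099,3.4],
    [[0.88,0.48,0],-0.119,3.4],
    [[0.98,0.51,0],-0.139,3.4]
  ]
}}

```text
clock: 26.35
eef_pos: [0.5174, 0.1486, 0.06]
orientation: [0.002, 0.968, 0.251, -0.004]
force: [-13.5, -8.9, 8.3]
width: 0.0338
```

Run:
```python
from look import *
info('red'); 
for i in range(2): look('red','r2'); info('red')
plan('red',np.r_[.34:.66:.04],.009,2.46)
```

```text
t 26.35 pos [0.5174 0.1486 0.06  ] yaw 0.507 rad 0.0547 tan 0.0043 width 0.0338 F tan/rad/z -16.13 -1.24 8.26 lever parallel ang 2.078
red pts 2155 lever angle 2.111 max r 0.0664
t 26.4 pos [0.5175 0.1487 0.06  ] yaw 0.506 rad 0.0548 tan 0.0044 width 0.0339 F tan/rad/z -15.31 -1.2 7.79 lever parallel ang 2.077
red pts 2155 lever angle 2.107 max r 0.0663
t 26.45 pos [0.5176 0.1487 0.0601] yaw 0.508 rad 0.0547 tan 0.0046 width 0.0342 F tan/rad/z -14.68 0.13 7.3 lever parallel ang 2.078
t 26.45 pos [0.5176 0.1487 0.0601] yaw 0.508 rad 0.0547 tan 0.0046 width 0.0342 F tan/rad/z -14.68 0.13 7.3 lever parallel ang 2.078
phi 0.34: [[0.16, 0.15, 0], 0.042, 3.4]  push3mm (0.26,0.16)
phi 0.38: [[0.37, 0.23, 0], 0.002, 3.4]  push3mm (0.26,0.15)
phi 0.42: [[0.58, 0.31, 0], -0.038, 3.4]  push3mm (0.27,0.14)
phi 0.46: [[0.79, 0.37, 0], -0.078, 3.4]  push3mm (0.27,0.12)
phi 0.50: [[1.01, 0.42, 0], -0.118, 3.4]  push3mm (0.28,0.11)
phi 0.54: [[1.23, 0.47, 0], -0.158, 3.4]  push3mm (0.28,0.10)
phi 0.58: [[1.45, 0.51, 0], -0.198, 3.4]  push3mm (0.29,0.09)
phi 0.62: [[1.67, 0.53, 0], -0.238, 3.4]  push3mm (0.29,0.08)
```

Request:
{"method": "servo_tool", "body": {
  "motion": [
    [[0.35,0.2,0],0,3.4],
    [[0.48,0.26,0],-0.015,3.4],
    [[0.58,0.31,0],-0.03,3.4],
    [[0.67,0.36,0],-0.04,3.4]
  ]
}}

```text
clock: 26.85
eef_pos: [0.5199, 0.1498, 0.0601]
orientation: [0.003, 0.973, 0.231, -0.008]
force: [-15.0, -9.5, 7.1]
width: 0.0337
```

Run:
```python
from look import *
info('red'); look('red','r3'); info('red')
plan('red',[.42],0.0,2.46)
plan('blue',[0],0,-.61)
```

```text
t 26.85 pos [0.5199 0.1498 0.0601] yaw 0.466 rad 0.0548 tan 0.0049 width 0.0337 F tan/rad/z -17.71 -1.76 7.12 lever parallel ang 2.037
red pts 2139 lever angle 2.053 max r 0.0662
t 26.9 pos [0.5201 0.1499 0.0601] yaw 0.466 rad 0.0548 tan 0.0051 width 0.0342 F tan/rad/z -17.09 -2.05 7.48 lever parallel ang 2.037
t 26.9 pos [0.5201 0.1499 0.0601] yaw 0.466 rad 0.0548 tan 0.0051 width 0.0342 F tan/rad/z -17.09 -2.05 7.48 lever parallel ang 2.037
phi 0.42: [[-0.48, -0.22, 0], 0.003, 3.4]  push3mm (0.27,0.14)
t 26.9 pos [0.5201 0.1499 0.0601] yaw 0.466 rad 0.1627 tan -0.0164 width 0.0342 F tan/rad/z -17.09 -2.05 7.48 lever parallel ang 2.037
phi 0.00: [[13.28, -16.95, 0], 0.495, 3.4]  push3mm (-0.17,-0.25)
```

Red is tight (about 17 N). Blue next.

Request:
{"method": "servo_tool", "body": {
  "motion": [
    [[-0.45,-0.2,0],0,3.4],
    [[-0.45,-0.2,4.5],0,3.4],
    [[-0.45,-0.2,5.5],0,3.4],
    [[13.3,-16.9,5.4],0.495,3.4],
    [[13.3,-16.9,5.4],0.495,3.4],
    [[13.3,-16.9,5.4],0.495,3.4],
    [[13.3,-16.9,5.4],0.495,3.4],
    [[13.3,-16.9,5.4],0.495,3.4],
    [[13.3,-16.9,5.4],0.495,3.4],
    [[13.3,-16.9,5.4],0.495,3.4],
    [[13.3,-16.9,5.4],0.495,3.4]
  ]
}}

```text
clock: 28.0
eef_pos: [0.6528, -0.0181, 0.1146]
orientation: [0.005, 0.887, 0.463, -0.006]
force: [-0.3, 0.4, -0.0]
width: 0.0337
```

Run:
```python
from look import *
look('blue','b5'); plan('blue',[0],0,-.61); plan('blue',np.r_[0:.6:.06],.009,-.61)
```

```text
blue pts 2262 lever angle -0.587 max r 0.0645
t 28.05 pos [ 0.6527 -0.0179  0.1147] yaw 0.962 rad 0.0539 tan -0.0012 width 0.0337 F tan/rad/z 0.67 0.18 0.39 lever parallel ang -0.608
phi 0.00: [[0.02, -0.17, 0], -0.002, 3.4]  push3mm (-0.17,-0.25)
t 28.05 pos [ 0.6527 -0.0179  0.1147] yaw 0.962 rad 0.0539 tan -0.0012 width 0.0337 F tan/rad/z 0.67 0.18 0.39 lever parallel ang -0.608
phi 0.00: [[-0.50, -0.91, 0], -0.002, 3.4]  push3mm (-0.17,-0.25)
phi 0.06: [[-0.74, -1.14, 0], -0.062, 3.4]  push3mm (-0.19,-0.24)
phi 0.12: [[-0.99, -1.36, 0], -0.122, 3.4]  push3mm (-0.20,-0.22)
phi 0.18: [[-1.26, -1.56, 0], -0.182, 3.4]  push3mm (-0.21,-0.21)
phi 0.24: [[-1.53, -1.74, 0], -0.242, 3.4]  push3mm (-0.23,-0.20)
phi 0.30: [[-1.82, -1.91, 0], -0.302, 3.4]  push3mm (-0.24,-0.18)
phi 0.36: [[-2.12, -2.06, 0], -0.362, 3.4]  push3mm (-0.25,-0.17)
phi 0.42: [[-2.43, -2.20, 0], -0.422, 3.4]  push3mm (-0.26,-0.15)
phi 0.48: [[-2.74, -2.31, 0], -0.482, 3.4]  push3mm (-0.27,-0.14)
phi 0.54: [[-3.06, -2.41, 0], -0.542, 3.4]  push3mm (-0.27,-0.12)
```

View pics/b5.png

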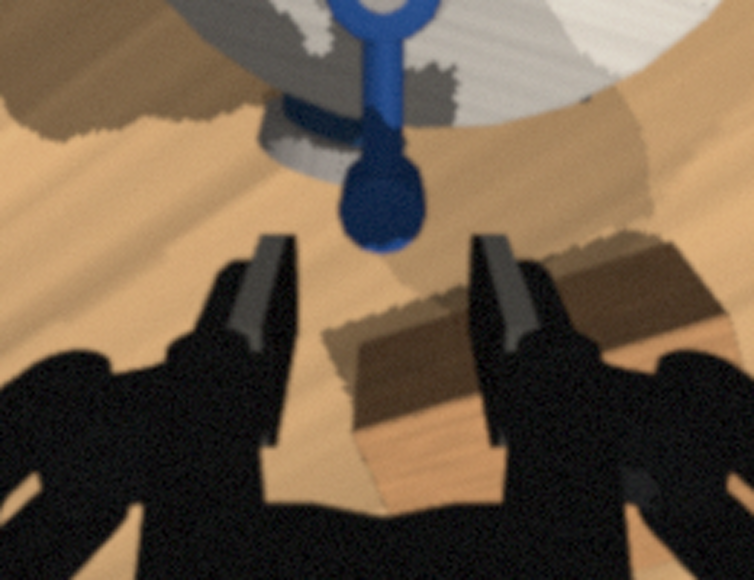

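Blue is centred; the carton in the picture is well below the fingers. I'll lower and push.

Request:
{"method": "servo_tool", "body": {
  "motion": [
    [[0.02,-0.1,-2],0,3.4],
    [[0.02,-0.1,-4],0,3.4],
    [[0.02,-0.1,-5.5],0,3.4],
    [[0.02,-0.1,-5.5],0,3.4],
    [[-0.2,-0.4,-5.5],0,3.4],
    [[-0.35,-0.65,-5.5],0,3.4],
    [[-0.5,-0.91,-5.5],0,3.4],
    [[-0.62,-1.02,-5.5],-0.03,3.4],
    [[-0.74,-1.14,-5.5],-0.062,3.4],
    [[-0.86,-1.25,-5.5],-0.092,3.4],
    [[-0.99,-1.36,-5.5],-0.122,3.4],
    [[-1.12,-1.46,-5.5],-0.152,3.4],
    [[-1.26,-1.56,-5.5],-0.182,3.4],
    [[-1.39,-1.65,-5.5],-0.212,3.4],
    [[-1.53,-1.74,-5.5],-0.242,3.4],
    [[-1.67,-1.83,-5.5],-0.272,3.4],
    [[-1.82,-1.91,-5.5],-0.302,3.4]
  ]
}}

```text
clock: 29.75
eef_pos: [0.6377, -0.0332, 0.0617]
orientation: [0.001, 0.946, 0.325, -0.002]
force: [8.8, 14.9, -0.7]
width: 0.0344
```

Run:
```python
from look import *
info('blue'); look('blue','b6'); info('blue')
plan('blue',np.r_[.3:.6:.04],.0095,-.61)
```

```text
t 29.75 pos [ 0.6377 -0.0332  0.0617] yaw 0.662 rad 0.054 tan 0.0041 width 0.0344 F tan/rad/z -16.07 -6.4 -0.73 lever parallel ang -0.909
blue pts 4373 lever angle -0.848 max r 0.0633
t 29.8 pos [ 0.6377 -0.0331  0.0618] yaw 0.66 rad 0.0539 tan 0.004 width 0.0338 F tan/rad/z -14.36 -6.11 -1.44 lever parallel ang -0.91
t 29.8 pos [ 0.6377 -0.0331  0.0618] yaw 0.66 rad 0.0539 tan 0.004 width 0.0338 F tan/rad/z -14.36 -6.11 -1.44 lever parallel ang -0.91
phi 0.30: [[-0.36, -0.42, 0], 0.000, 3.4]  push3mm (-0.24,-0.18)
phi 0.34: [[-0.56, -0.52, 0], -0.040, 3.4]  push3mm (-0.24,-0.17)
phi 0.38: [[-0.77, -0.61, 0], -0.080, 3.4]  push3mm (-0.25,-0.16)
phi 0.42: [[-0.97, -0.70, 0], -0.120, 3.4]  push3mm (-0.26,-0.15)
phi 0.46: [[-1.18, -0.78, 0], -0.160, 3.4]  push3mm (-0.26,-0.14)
phi 0.50: [[-1.39, -0.84, 0], -0.200, 3.4]  push3mm (-0.27,-0.13)
phi 0.54: [[-1.61, -0.90, 0], -0.240, 3.4]  push3mm (-0.27,-0.12)
phi 0.58: [[-1.83, -0.95, 0], -0.280, 3.4]  push3mm (-0.28,-0.11)
```

Request:
{"method": "servo_tool", "body": {
  "motion": [
    [[-0.3,-0.35,0],0,3.4],
    [[-0.46,-0.47,0],-0.02,3.4],
    [[-0.56,-0.52,0],-0.04,3.4],
    [[-0.66,-0.57,0],-0.055,3.4],
    [[-0.77,-0.61,0],-0.07,3.4],
    [[-0.87,-0.66,0],-0.085,3.4]
  ]
}}

```text
clock: 30.4
eef_pos: [0.6338, -0.0358, 0.0636]
orientation: [-0.001, 0.959, 0.285, 0.003]
force: [14.5, 14.8, -4.7]
width: 0.0343
```

Run:
```python
from look import *
info('blue'); look('blue','b6'); info('blue')
plan('blue',np.r_[.38:.56:.04],.0095,-.61)
plan('blue',[.4],.001,-.61)
plan('yellow',[0],0,-2.3)
```

```text
t 30.4 pos [ 0.6338 -0.0358  0.0636] yaw 0.577 rad 0.0541 tan 0.0043 width 0.0343 F tan/rad/z -20.21 -4.46 -4.72 lever parallel ang -0.993
blue pts 4250 lever angle -0.942 max r 0.0637
t 30.45 pos [ 0.6338 -0.0357  0.0636] yaw 0.577 rad 0.0541 tan 0.0042 width 0.034 F tan/rad/z -18.7 -3.98 -4.52 lever parallel ang -0.994
t 30.45 pos [ 0.6338 -0.0357  0.0636] yaw 0.577 rad 0.0541 tan 0.0042 width 0.034 F tan/rad/z -18.7 -3.98 -4.52 lever parallel ang -0.994
phi 0.38: [[-0.37, -0.36, 0], 0.004, 3.4]  push3mm (-0.25,-0.16)
phi 0.42: [[-0.58, -0.44, 0], -0.036, 3.4]  push3mm (-0.26,-0.15)
phi 0.46: [[-0.79, -0.52, 0], -0.076, 3.4]  push3mm (-0.26,-0.14)
phi 0.50: [[-1.00, -0.58, 0], -0.116, 3.4]  push3mm (-0.27,-0.13)
phi 0.54: [[-1.21, -0.64, 0], -0.156, 3.4]  push3mm (-0.27,-0.12)
t 30.45 pos [ 0.6338 -0.0357  0.0636] yaw 0.577 rad 0.0541 tan 0.0042 width 0.034 F tan/rad/z -18.7 -3.98 -4.52 lever parallel ang -0.994
phi 0.40: [[0.25, 0.05, 0], -0.016, 3.4]  push3mm (-0.25,-0.16)
t 30.45 pos [ 0.6338 -0.0357  0.0636] yaw 0.577 rad 0.1042 tan -0.0553 width 0.034 F tan/rad/z -18.7 -3.98 -4.52 lever parallel ang -0.994
phi 0.00: [[-13.98, 1.62, 0], -1.306, 3.4]  push3mm (-0.22,0.20)
```

View pics/b6.png

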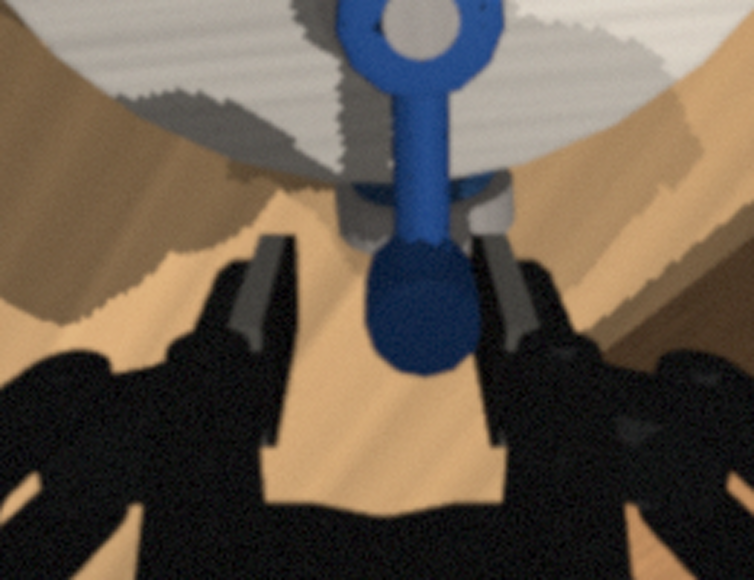

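Run:
```python
from look import *
s=bot.sense()
print(s['force'],s['torque'],s['orientation'],s['joint_positions'])
W=np.load('top0.npz')
s2,im=grab('scene'); c=im['color']
cv2.imwrite('pics/s6.png',cv2.resize(c[120:290,170:370],None,fx=3.5,fy=3.5,interpolation=cv2.INTER_CUBIC))
info('blue')
```

```text
[13.49979882 13.53640591 -4.51813852] [ 2.69407663 -2.64968513  0.13369433] [-0.00116083  0.9586956   0.2844117   0.00337334] [-0.05866149  0.35330577 -0.03097215  1.18096359  0.00447799  0.93535804]
t 30.5 pos [ 0.6338 -0.0357  0.0636] yaw 0.578 rad 0.0541 tan 0.0042 width 0.034 F tan/rad/z -18.62 -3.57 -4.59 lever parallel ang -0.993
```

View pics/s6.png

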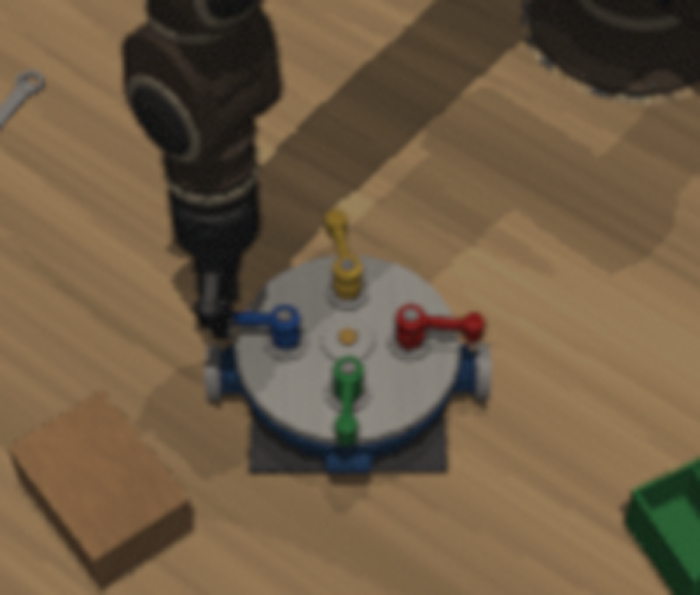

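Only the lever is in contact. Blue is tight at about 18.6 N; the last moving sample read 20.2 N, which is more than I intended, so I'll use smaller steps from here. Yellow next.

Request:
{"method": "servo_tool", "body": {
  "motion": [
    [[0.4,0.25,0],0,3.4],
    [[0.4,0.25,4.5],0,3.4],
    [[0.4,0.25,5.1],-0.1,3.4],
    [[-14,1.6,5.1],-1.306,3.4],
    [[-14,1.6,5.1],-1.306,3.4],
    [[-14,1.6,5.1],-1.306,3.4],
    [[-14,1.6,5.1],-1.306,3.4],
    [[-14,1.6,5.1],-1.306,3.4],
    [[-14,1.6,5.1],-1.306,3.4],
    [[-14,1.6,5.1],-1.306,3.4],
    [[-14,1.6,5.1],-1.306,3.4],
    [[-14,1.6,5.1],-1.306,3.4],
    [[-14,1.6,5.1],-1.306,3.4],
    [[-14,1.6,5.1],-1.306,3.4],
    [[-14,1.6,5.1],-1.306,3.4]
  ]
}}

```text
clock: 32.0
eef_pos: [0.4938, -0.0198, 0.1147]
orientation: [0.001, 0.935, -0.355, 0.003]
force: [-0.7, -0.4, 0.6]
width: 0.0342
```

Run:
```python
from look import *
look('yellow','y5'); plan('yellow',[0],0,-2.3); plan('yellow',np.r_[0:.6:.06],.009,-2.3)
```

```text
yellow pts 1310 lever angle -2.278 max r 0.0628
t 32.05 pos [ 0.4938 -0.0198  0.1146] yaw -0.727 rad 0.0553 tan 0.0001 width 0.0336 F tan/rad/z 0.01 -0.09 -0.55 lever parallel ang -2.298
phi 0.00: [[0.02, 0.02, 0], -0.002, 3.4]  push3mm (-0.22,0.20)
t 32.05 pos [ 0.4938 -0.0198  0.1146] yaw -0.727 rad 0.0553 tan 0.0001 width 0.0336 F tan/rad/z 0.01 -0.09 -0.55 lever parallel ang -2.298
phi 0.00: [[-0.65, 0.62, 0], -0.002, 3.4]  push3mm (-0.22,0.20)
phi 0.06: [[-0.85, 0.89, 0], -0.062, 3.4]  push3mm (-0.21,0.21)
phi 0.12: [[-1.04, 1.17, 0], -0.122, 3.4]  push3mm (-0.20,0.23)
phi 0.18: [[-1.21, 1.46, 0], -0.182, 3.4]  push3mm (-0.18,0.24)
phi 0.24: [[-1.36, 1.75, 0], -0.242, 3.4]  push3mm (-0.17,0.25)
phi 0.30: [[-1.49, 2.06, 0], -0.302, 3.4]  push3mm (-0.15,0.26)
phi 0.36: [[-1.61, 2.38, 0], -0.362, 3.4]  push3mm (-0.14,0.27)
phi 0.42: [[-1.70, 2.70, 0], -0.422, 3.4]  push3mm (-0.12,0.27)
phi 0.48: [[-1.78, 3.02, 0], -0.482, 3.4]  push3mm (-0.11,0.28)
phi 0.54: [[-1.83, 3.35, 0], -0.542, 3.4]  push3mm (-0.09,0.29)
```

View pics/y5.png

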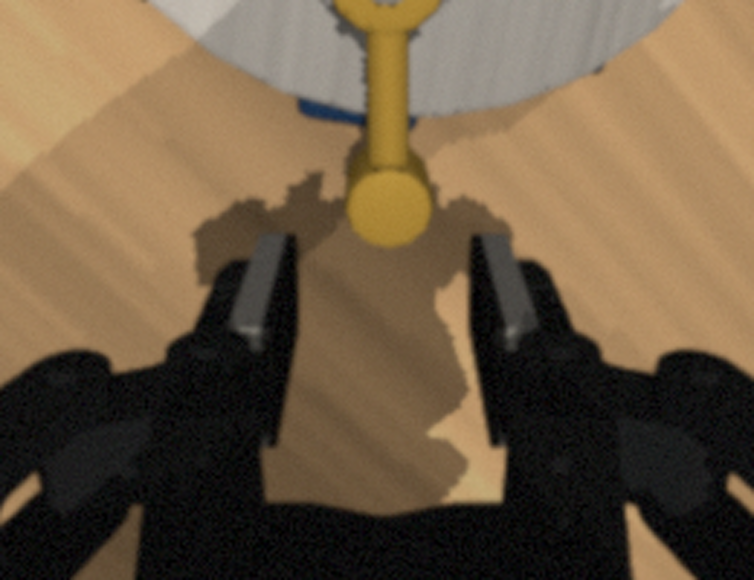

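Yellow is centred. I'll lower and push.

Request:
{"method": "servo_tool", "body": {
  "motion": [
    [[0,0,-2],0,3.4],
    [[0,0,-4],0,3.4],
    [[0,0,-5.5],0,3.4],
    [[0,0,-5.5],0,3.4],
    [[-0.25,0.25,-5.5],0,3.4],
    [[-0.45,0.43,-5.5],0,3.4],
    [[-0.65,0.62,-5.5],0,3.4],
    [[-0.75,0.75,-5.5],-0.032,3.4],
    [[-0.85,0.89,-5.5],-0.06,3.4],
    [[-0.95,1.03,-5.5],-0.09,3.4],
    [[-1.04,1.17,-5.5],-0.12,3.4],
    [[-1.13,1.31,-5.5],-0.15,3.4],
    [[-1.21,1.46,-5.5],-0.18,3.4]
  ]
}}

```text
clock: 33.35
eef_pos: [0.485, -0.008, 0.0614]
orientation: [0.003, 0.898, -0.439, 0.008]
force: [8.3, -12.3, -3.7]
width: 0.0336
```

Run:
```python
from look import *
info('yellow'); look('yellow','y6'); info('yellow')
plan('yellow',np.r_[.18:.5:.04],.0095,-2.3)
```

```text
t 33.35 pos [ 0.485  -0.008   0.0614] yaw -0.91 rad 0.0541 tan 0.0047 width 0.0336 F tan/rad/z -14.81 0.99 -3.68 lever parallel ang -2.481
yellow pts 2647 lever angle -2.458 max r 0.064
t 33.4 pos [ 0.485  -0.008   0.0614] yaw -0.911 rad 0.0541 tan 0.0047 width 0.0345 F tan/rad/z -14.19 0.29 -4.93 lever parallel ang -2.482
t 33.4 pos [ 0.485  -0.008   0.0614] yaw -0.911 rad 0.0541 tan 0.0047 width 0.0345 F tan/rad/z -14.19 0.29 -4.93 lever parallel ang -2.482
phi 0.18: [[-0.36, 0.31, 0], 0.002, 3.4]  push3mm (-0.18,0.24)
phi 0.22: [[-0.46, 0.51, 0], -0.038, 3.4]  push3mm (-0.17,0.24)
phi 0.26: [[-0.56, 0.72, 0], -0.078, 3.4]  push3mm (-0.16,0.25)
phi 0.30: [[-0.64, 0.92, 0], -0.118, 3.4]  push3mm (-0.15,0.26)
phi 0.34: [[-0.72, 1.13, 0], -0.158, 3.4]  push3mm (-0.14,0.26)
phi 0.38: [[-0.79, 1.34, 0], -0.198, 3.4]  push3mm (-0.13,0.27)
phi 0.42: [[-0.85, 1.56, 0], -0.238, 3.4]  push3mm (-0.12,0.27)
phi 0.46: [[-0.90, 1.78, 0], -0.278, 3.4]  push3mm (-0.11,0.28)
```

Request:
{"method": "servo_tool", "body": {
  "motion": [
    [[-0.3,0.3,0],0,3.4],
    [[-0.41,0.42,0],-0.02,3.4],
    [[-0.47,0.52,0],-0.038,3.4],
    [[-0.52,0.62,0],-0.058,3.4],
    [[-0.57,0.73,0],-0.078,3.4]
  ]
}}

```text
clock: 33.9
eef_pos: [0.4822, -0.0032, 0.0627]
orientation: [0.005, 0.88, -0.475, 0.012]
force: [9.1, -12.0, -6.8]
width: 0.0339
```

Run:
```python
from look import *
info('yellow'); look('yellow','y6'); info('yellow')
plan('yellow',np.r_[.22:.5:.04],.0095,-2.3)
plan('yellow',[.26],.001,-2.3)
plan('green',[0],0,.63,k=1)
```

```text
t 33.9 pos [ 0.4822 -0.0032  0.0627] yaw -0.991 rad 0.0541 tan 0.0058 width 0.0339 F tan/rad/z -14.99 -1.06 -6.8 lever parallel ang -2.562
yellow pts 2591 lever angle -2.573 max r 0.0638
t 33.95 pos [ 0.4822 -0.0032  0.0627] yaw -0.992 rad 0.0541 tan 0.0058 width 0.0339 F tan/rad/z -13.41 -0.65 -6.21 lever parallel ang -2.563
t 33.95 pos [ 0.4822 -0.0032  0.0627] yaw -0.992 rad 0.0541 tan 0.0058 width 0.0339 F tan/rad/z -13.41 -0.65 -6.21 lever parallel ang -2.563
phi 0.22: [[-0.18, 0.04, 0], 0.043, 3.4]  push3mm (-0.17,0.24)
phi 0.26: [[-0.28, 0.25, 0], 0.003, 3.4]  push3mm (-0.16,0.25)
phi 0.30: [[-0.36, 0.45, 0], -0.037, 3.4]  push3mm (-0.15,0.26)
phi 0.34: [[-0.44, 0.66, 0], -0.077, 3.4]  push3mm (-0.14,0.26)
phi 0.38: [[-0.51, 0.87, 0], -0.117, 3.4]  push3mm (-0.13,0.27)
phi 0.42: [[-0.57, 1.09, 0], -0.157, 3.4]  push3mm (-0.12,0.27)
phi 0.46: [[-0.62, 1.31, 0], -0.197, 3.4]  push3mm (-0.11,0.28)
phi 0.50: [[-0.66, 1.53, 0], -0.237, 3.4]  push3mm (-0.10,0.28)
t 33.95 pos [ 0.4822 -0.0032  0.0627] yaw -0.992 rad 0.0541 tan 0.0058 width 0.0339 F tan/rad/z -13.41 -0.65 -6.21 lever parallel ang -2.563
phi 0.26: [[0.19, -0.46, 0], 0.003, 3.4]  push3mm (-0.16,0.25)
t 33.95 pos [ 0.4822 -0.0032  0.0627] yaw -0.992 rad 0.1637 tan -0.0034 width 0.0339 F tan/rad/z -13.41 -0.65 -6.21 lever parallel ang -2.563
phi 0.00: [[17.96, 12.48, 0], 3.193, 3.4]  push3mm (0.18,-0.24)
```

Request:
{"method": "servo_tool", "body": {
  "motion": [
    [[-0.22,0.25,0],0,3.4],
    [[-0.31,0.37,0],-0.02,3.4],
    [[-0.36,0.46,0],-0.037,3.4],
    [[-0.41,0.57,0],-0.057,3.4],
    [[-0.45,0.68,0],-0.077,3.4]
  ]
}}

```text
clock: 34.45
eef_pos: [0.4807, 0.0004, 0.0638]
orientation: [0.007, 0.86, -0.51, 0.016]
force: [10.0, -14.0, -8.2]
width: 0.0338
```

Run:
```python
from look import *
info('yellow'); look('yellow','y6'); info('yellow')
plan('yellow',np.r_[.3:.5:.04],.0095,-2.3)
plan('yellow',[.34],.001,-2.3)
plan('green',[0],0,.63,k=1)
```

```text
t 34.45 pos [4.807e-01 4.000e-04 6.380e-02] yaw -1.072 rad 0.0539 tan 0.0054 width 0.0338 F tan/rad/z -17.08 -2.05 -8.22 lever parallel ang -2.642
yellow pts 2488 lever angle -2.652 max r 0.0633
t 34.5 pos [0.4807 0.0005 0.0638] yaw -1.072 rad 0.0539 tan 0.0054 width 0.034 F tan/rad/z -16.52 -2.19 -8.06 lever parallel ang -2.643
t 34.5 pos [0.4807 0.0005 0.0638] yaw -1.072 rad 0.0539 tan 0.0054 width 0.034 F tan/rad/z -16.52 -2.19 -8.06 lever parallel ang -2.643
phi 0.30: [[-0.21, 0.08, 0], 0.043, 3.4]  push3mm (-0.15,0.26)
phi 0.34: [[-0.28, 0.29, 0], 0.003, 3.4]  push3mm (-0.14,0.26)
phi 0.38: [[-0.35, 0.50, 0], -0.037, 3.4]  push3mm (-0.13,0.27)
phi 0.42: [[-0.41, 0.72, 0], -0.077, 3.4]  push3mm (-0.12,0.27)
phi 0.46: [[-0.46, 0.94, 0], -0.117, 3.4]  push3mm (-0.11,0.28)
t 34.5 pos [0.4807 0.0005 0.0638] yaw -1.072 rad 0.0539 tan 0.0054 width 0.034 F tan/rad/z -16.52 -2.19 -8.06 lever parallel ang -2.643
phi 0.34: [[0.12, -0.46, 0], 0.003, 3.4]  push3mm (-0.14,0.26)
t 34.5 pos [0.4807 0.0005 0.0638] yaw -1.072 rad 0.1624 tan -0.0125 width 0.034 F tan/rad/z -16.52 -2.19 -8.06 lever parallel ang -2.643
phi 0.00: [[18.11, 12.11, 0], 3.273, 3.4]  push3mm (0.18,-0.24)
```

Yellow is tight (about 16.8 N). Green next; I'll turn the wrist the other way round to stay clear of the last joint's limit.

Request:
{"method": "servo_tool", "body": {
  "motion": [
    [[0.1,-0.4,0],0,3.4],
    [[0.1,-0.4,4.5],0,3.4],
    [[0.1,-0.4,5.1],0.1,3.4],
    [[18.1,12.1,5.1],1.8,3.4],
    [[18.1,12.1,5.1],1.8,3.4],
    [[18.1,12.1,5.1],1.8,3.4],
    [[18.1,12.1,5.1],1.8,3.4],
    [[18.1,12.1,5.1],1.8,3.4],
    [[18.1,12.1,5.1],1.8,3.4],
    [[18.1,12.1,5.1],1.8,3.4],
    [[18.1,12.1,5.1],1.8,3.4],
    [[18.1,12.1,5.1],1.8,3.4],
    [[18.1,12.1,5.1],1.8,3.4],
    [[18.1,12.1,5.1],1.8,3.4],
    [[18.1,12.1,5.1],1.8,3.4]
  ]
}}

```text
clock: 36.0
eef_pos: [0.6618, 0.1217, 0.1159]
orientation: [-0.008, 0.934, 0.358, 0.016]
force: [-0.4, -0.0, 0.1]
width: 0.034
```

Run:
```python
from look import *
plan('green',[0],0,.63,k=1)
```

```text
t 36.0 pos [0.6618 0.1217 0.1159] yaw 0.732 rad 0.0054 tan -0.0549 width 0.034 F tan/rad/z 0.32 -0.24 0.13 lever parallel ang -0.839
phi 0.00: [[-0.00, -0.02, 0], 1.469, 3.4]  push3mm (0.18,-0.24)
```

Request:
{"method": "servo_tool", "body": {
  "motion": [
    [[0,0,0],1.47,3.4],
    [[0,0,0],1.47,3.4],
    [[0,0,0],1.47,3.4],
    [[0,0,0],1.47,3.4],
    [[0,0,0],1.47,3.4],
    [[0,0,0],1.47,3.4],
    [[0,0,0],1.47,3.4],
    [[0,0,0],1.47,3.4],
    [[0,0,0],1.47,3.4],
    [[0,0,0],1.47,3.4],
    [[0,0,0],1.47,3.4],
    [[0,0,0],1.47,3.4]
  ]
}}

```text
clock: 37.2
eef_pos: [0.6619, 0.122, 0.1165]
orientation: [-0.016, 0.454, 0.891, 0.006]
force: [0.2, -0.4, 0.2]
width: 0.0341
```

Run:
```python
from look import *
look('green','g5'); plan('green',[0],0,.63); plan('green',np.r_[0:.5:.06],.009,.63)
```

```text
green pts 2131 lever angle 0.653 max r 0.0652
t 37.25 pos [0.6619 0.1219 0.1164] yaw 2.2 rad 0.0553 tan -0.0004 width 0.034 F tan/rad/z 0.32 -0.32 0.91 lever parallel ang 0.629
phi 0.00: [[-0.01, -0.04, 0], 0.001, 3.4]  push3mm (0.18,-0.24)
t 37.25 pos [0.6619 0.1219 0.1164] yaw 2.2 rad 0.0553 tan -0.0004 width 0.034 F tan/rad/z 0.32 -0.32 0.91 lever parallel ang 0.629
phi 0.00: [[0.52, -0.77, 0], 0.001, 3.4]  push3mm (0.18,-0.24)
phi 0.06: [[0.66, -1.07, 0], -0.059, 3.4]  push3mm (0.16,-0.25)
phi 0.12: [[0.79, -1.38, 0], -0.119, 3.4]  push3mm (0.15,-0.26)
phi 0.18: [[0.89, -1.70, 0], -0.179, 3.4]  push3mm (0.13,-0.27)
phi 0.24: [[0.98, -2.02, 0], -0.239, 3.4]  push3mm (0.11,-0.28)
phi 0.30: [[1.04, -2.35, 0], -0.299, 3.4]  push3mm (0.10,-0.28)
phi 0.36: [[1.09, -2.68, 0], -0.359, 3.4]  push3mm (0.08,-0.29)
phi 0.42: [[1.11, -3.02, 0], -0.419, 3.4]  push3mm (0.06,-0.29)
phi 0.48: [[1.12, -3.35, 0], -0.479, 3.4]  push3mm (0.04,-0.30)
```

View pics/g5.png

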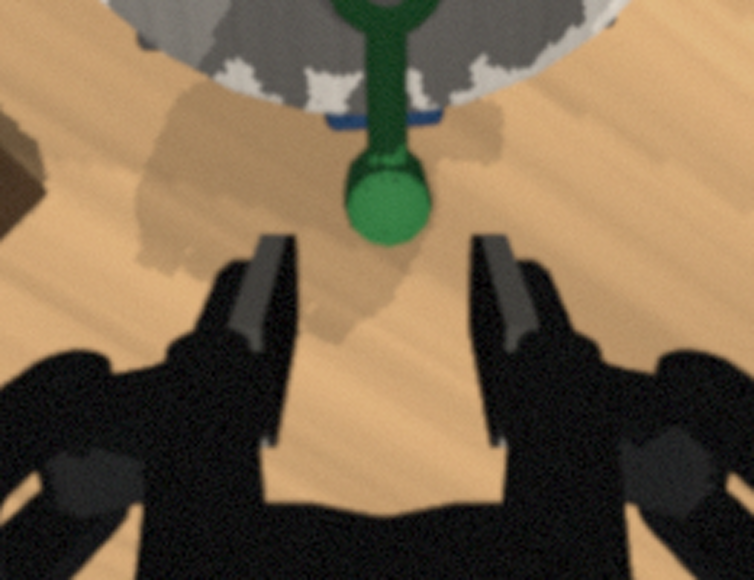

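Green is centred. I'll lower and push.

Request:
{"method": "servo_tool", "body": {
  "motion": [
    [[0,0,-2],0,3.4],
    [[0,0,-4],0,3.4],
    [[0,0,-5.6],0,3.4],
    [[0,0,-5.6],0,3.4],
    [[0.2,-0.3,-5.6],0,3.4],
    [[0.36,-0.53,-5.6],0,3.4],
    [[0.52,-0.77,-5.6],0,3.4],
    [[0.59,-0.92,-5.6],-0.03,3.4],
    [[0.66,-1.07,-5.6],-0.06,3.4],
    [[0.73,-1.22,-5.6],-0.09,3.4],
    [[0.79,-1.38,-5.6],-0.12,3.4],
    [[0.84,-1.54,-5.6],-0.15,3.4],
    [[0.89,-1.7,-5.6],-0.18,3.4]
  ]
}}

```text
clock: 38.55
eef_pos: [0.6686, 0.1092, 0.0612]
orientation: [-0.019, 0.531, 0.847, 0.01]
force: [-8.9, 14.5, -0.4]
width: 0.0343
```

Run:
```python
from look import *
info('green'); look('green','g6'); info('green')
plan('green',np.r_[.18:.5:.04],.0095,.63)
```

```text
t 38.55 pos [0.6686 0.1092 0.0612] yaw 2.021 rad 0.0549 tan 0.0042 width 0.0343 F tan/rad/z -16.9 -1.75 -0.44 lever parallel ang 0.45
green pts 4292 lever angle 0.456 max r 0.0651
t 38.6 pos [0.6686 0.1092 0.0612] yaw 2.019 rad 0.0549 tan 0.0041 width 0.034 F tan/rad/z -16.49 -1.48 -0.44 lever parallel ang 0.449
t 38.6 pos [0.6686 0.1092 0.0612] yaw 2.019 rad 0.0549 tan 0.0041 width 0.034 F tan/rad/z -16.49 -1.48 -0.44 lever parallel ang 0.449
phi 0.18: [[0.24, -0.47, 0], 0.001, 3.4]  push3mm (0.13,-0.27)
phi 0.22: [[0.30, -0.69, 0], -0.039, 3.4]  push3mm (0.12,-0.28)
phi 0.26: [[0.35, -0.91, 0], -0.079, 3.4]  push3mm (0.11,-0.28)
phi 0.30: [[0.39, -1.13, 0], -0.119, 3.4]  push3mm (0.10,-0.28)
phi 0.34: [[0.42, -1.35, 0], -0.159, 3.4]  push3mm (0.09,-0.29)
phi 0.38: [[0.44, -1.57, 0], -0.199, 3.4]  push3mm (0.07,-0.29)
phi 0.42: [[0.45, -1.79, 0], -0.239, 3.4]  push3mm (0.06,-0.29)
phi 0.46: [[0.46, -2.02, 0], -0.279, 3.4]  push3mm (0.05,-0.30)
```

Request:
{"method": "servo_tool", "body": {
  "motion": [
    [[0.15,-0.35,0],0,3.4],
    [[0.22,-0.48,0],-0.01,3.4],
    [[0.26,-0.56,0],-0.02,3.4],
    [[0.28,-0.62,0],-0.03,3.4],
    [[0.28,-0.62,0],-0.03,3.4]
  ]
}}

```text
clock: 39.1
eef_pos: [0.6695, 0.107, 0.0617]
orientation: [-0.023, 0.544, 0.839, 0.013]
force: [-7.1, 13.2, -2.3]
width: 0.0339
```

Run:
```python
from look import *
info('green'); look('green','g6'); info('green')
plan('green',[.21],.001,.63)
```

```text
t 39.1 pos [0.6695 0.107  0.0617] yaw 1.991 rad 0.0549 tan 0.0049 width 0.0339 F tan/rad/z -14.96 -1.14 -2.26 lever parallel ang 0.42
green pts 4295 lever angle 0.4 max r 0.0653
t 39.15 pos [0.6695 0.107  0.0617] yaw 1.991 rad 0.0549 tan 0.0049 width 0.0343 F tan/rad/z -13.73 -1.43 -2.39 lever parallel ang 0.421
t 39.15 pos [0.6695 0.107  0.0617] yaw 1.991 rad 0.0549 tan 0.0049 width 0.0343 F tan/rad/z -13.73 -1.43 -2.39 lever parallel ang 0.421
phi 0.21: [[-0.15, 0.36, 0], -0.001, 3.4]  push3mm (0.12,-0.27)
```

Request:
{"method": "servo_tool", "body": {
  "motion": [
    [[0.15,-0.35,0],0,3.4],
    [[0.22,-0.55,0],-0.02,3.4],
    [[0.26,-0.69,0],-0.05,3.4],
    [[0.28,-0.8,0],-0.07,3.4],
    [[0.3,-0.91,0],-0.09,3.4],
    [[0.31,-1.0,0],-0.105,3.4]
  ]
}}

```text
clock: 39.75
eef_pos: [0.6706, 0.1015, 0.062]
orientation: [-0.026, 0.586, 0.81, 0.016]
force: [-8.1, 14.4, -3.0]
width: 0.0342
```

Run:
```python
from look import *
info('green'); look('green','g7'); info('green')
plan('green',[.31],.001,.63)
```

```text
t 39.75 pos [0.6706 0.1015 0.062 ] yaw 1.888 rad 0.0544 tan 0.0048 width 0.0342 F tan/rad/z -16.16 -3.17 -3.0 lever parallel ang 0.317
green pts 4252 lever angle 0.292 max r 0.0646
t 39.8 pos [0.6706 0.1014 0.062 ] yaw 1.887 rad 0.0544 tan 0.0049 width 0.0337 F tan/rad/z -15.45 -2.69 -3.14 lever parallel ang 0.317
t 39.8 pos [0.6706 0.1014 0.062 ] yaw 1.887 rad 0.0544 tan 0.0049 width 0.0337 F tan/rad/z -15.45 -2.69 -3.14 lever parallel ang 0.317
phi 0.31: [[-0.07, 0.40, 0], 0.003, 3.4]  push3mm (0.09,-0.28)
```

Green is tight (about 16 N). I'll back off, lift clear and check the scene.

Request:
{"method": "servo_tool", "body": {
  "motion": [
    [[-0.05,0.4,0],0,3.4],
    [[-0.05,0.4,4.5],0,3.4],
    [[-0.05,0.4,9],0,3.4],
    [[-5,10,14],0,3.4],
    [[-15,25,18],0,3.4],
    [[-20,30,18],0,3.4],
    [[-20,30,18],0,3.4],
    [[-20,30,18],0,3.4],
    [[-20,30,18],0,3.4],
    [[-20,30,18],0,3.4],
    [[-20,30,18],0,3.4]
  ]
}}

```text
clock: 40.9
eef_pos: [0.4689, 0.4047, 0.2451]
orientation: [-0.026, 0.585, 0.81, 0.018]
force: [-0.1, 0.7, -0.1]
width: 0.0338
```

Run:
```python
from loc import *
s,im=grab('top');c=im['color'];cv2.imwrite('pics/topF.png',c);locate(world(im),c)
d=np.load('top0.npz')['c']
print(s['eef_pos'],s['force'])
for n,(x0,x1,y0,y1) in {'bin':(85,148,178,238),'oil':(98,145,250,285),'wrench':(388,418,160,228),'carton':(242,300,82,135)}.items():
    t=d[y0:y1,x0:x1]; r=cv2.matchTemplate(c[y0-8:y1+8,x0-8:x1+8],t,cv2.TM_CCOEFF_NORMED);_,v,_,l=cv2.minMaxLoc(r);print(n,l[0]-8,l[1]-8,round(v,3))
```

```text
cover 0.5746 0.0557 0.1008
red 140 hub [0.5397 0.0974] ang 2.127 grip [0.5107 0.1442] cost 0.0 svdgrip [0.5103 0.1428] Rhub 0.0545
blue 112 hub [0.6061 0.0154] ang -0.901 grip [ 0.6402 -0.0277] cost 0.0 svdgrip [ 0.6387 -0.0286] Rhub 0.0511
yellow 134 hub [0.5308 0.023 ] ang -2.607 grip [ 0.4835 -0.005 ] cost 0.0 svdgrip [ 0.4856 -0.0036] Rhub 0.0547
green 40 hub [0.6144 0.088 ] ang 0.366 grip [0.6657 0.1077] cost 0.0 svdgrip [0.6657 0.1077] Rhub 0.0512
[0.46887635 0.40474378 0.24513976] [-0.08908611  0.66375563 -0.06007793]
bin 0 0 0.979
oil 0 0 0.941
wrench 0 0 0.994
carton 0 0 0.997
```

View pics/topF.png

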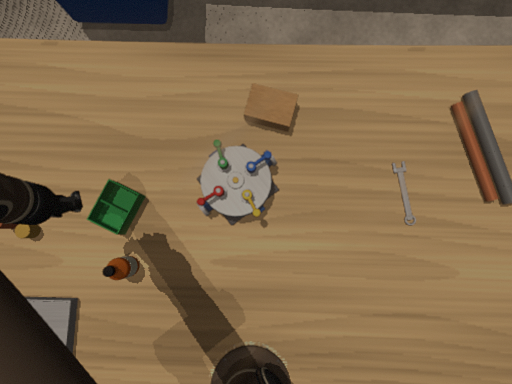

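The top view shows all four levers swung clockwise, with grips at about (201,202) red, (267,155) blue, (256,212) yellow and (217,144) green. The bin, oil, wrench and carton have not moved a pixel, and the gripper is clear of everything. Handing in.

```bash
python3 -c "
from plant import bot
print(bot.finish_job())"
```

```text
the job is handed in; nothing more can be done
None
```

I swung all four levers clockwise in star order (red, blue, yellow, green), once to snug and once to tight, then lifted clear and handed in at about 41 s. No verdict was reported. The blue knob's tight pass may have gone over your 19 N limit.

| Knob | Snug push (N) | Tight push (N) |
|---|---|---|
| Red | about 12.5 | about 17 |
| Blue | about 11 | about 18.7 |
| Yellow | about 12.2 | about 16.8 |
| Green | about 12.3 | about 16 |

These are averages of the wrist force readings, which scatter by about 1 N.

**Checks that passed:** The final top view shows all four levers turned clockwise. The bin, oil bottle, wrench and carton showed no pixel shift. The gripper was clear of everything, and the force reading was near zero.

**Checks that failed or disagreed:**
- **Blue over the limit:** One reading while blue was still moving showed 20.2 N, then it settled to about 18.7 N. Its hub turn suggests only about 16 N. So the 19 N limit was possibly exceeded briefly, and I can't tell whether blue touched the 107 N clamp limit (a push of about 19.9 N).
- **Red's first pass:** One reading of 14.3 N was above the intended snug level. The next three averaged about 12.5 N.
- **Finger length:** Both cameras showed the finger ends about 45 mm above the reported TCP. My first push missed the red lever because of this, and I worked about 4 cm lower from then on.
- **Clamp forces:** I could not measure clamping on the washers directly. I inferred it from push force and lever angle.

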